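# Slide the tall mill home into its parking bay

### The arm

A 7-joint arm with a two-finger parallel gripper is mounted at the origin on the work surface. World frame = base frame: x ahead of the robot, y to its left, z up, the work surface at z = 0. Lengths are in m, angles in rad, forces in N, time in s.
With the tool pointing down it reaches from about 0.4 to 0.85 m from the base axis. Payload 10.4 kg.
Tool frame: the origin (TCP) lies between the finger pads; the fingertips stand tip_extent ahead of it and the grasp point (between the pads) lies 2 mm behind it (tip_extent is the distance from the TCP to the fingertips, in m); z points along the fingers, y is the direction in which the jaws open and shut (so a half turn about z gives the same grasp; the last joint's range is limited). The gripper opens to 87 mm and grips with 3 to 60 N. Pads are 19 mm wide; open, the fingers measure 117 mm over their backs; the gripper's body (75 mm by 190 mm) begins 51 mm behind the grasp point.
Start: joints at [1.1, 0.332, -0.065, 1.46, 0.022, 1.35, -0.088], TCP at [0.271, -0.563, 0.24] pointing down, gripper open.
Joint ranges: [-2.6, 2.6], [-0.5, 2.12], [-1.47, 1.34], [0.16, 2.42], [-1.27, 4.41], [0.06, 2.06], [-2.6, 2.6]. Speed limits (rad/s): [2.22, 2.22, 2.79, 2.79, 3.14, 3.14, 3.14].

### API

Orientations are given as a unit quaternion [x, y, z, w].
In Python, from bench import read_state, camera, camera_params, close_job, tip_extent gives the robot as it stands. The module is installed in compiled form; this text tells all that it offers.
- The arm moves only by the tool send_rows, never from a script. Its argument "steps" is a list of rows, each a list of 7 numbers: the turn, a rotation vector about the tool's x, y, z in degrees, then the shift along the tool's x, y, z in m, then the gripper's target within -1 to 1 (shut at 1, half-way at 0, fully open at -1). In form: [[ax, ay, az, x, y, z, jaw], ...]. A call has exactly 10 rows; each row shifts and turns the pose as measured when the row begins, along the tool's axes as they then stand; what a row does not reach is not made up. A row lasts 1/10 s, in which the tool goes at most 50 mm and 8.59 degrees, less where a joint would pass 70% of its speed; a pose out of reach is approached as far as the arm can. A call with a gripper value outside its range is refused whole. The fingers move at their own pace and stop on an object; "force" is the grip in N (left out, the last holds). Time passes only in rows, so rows that do not move let the fingers close, or fill a call up. It gives the time, the measured TCP pose, the force and the opening at its end, in the units of the state.
- read_state(): the state, without advancing time (a new reading comes with each control period).
- camera(name): name is "side" or "top" or "wrist"; returns (picture, depth): 400x640x3 uint8, blue, green, red; 400x640 float32, m along the optical axis (not along the pixel's ray), 0 where there is no reading.
- camera_params(name): a dict with "camera_matrix" (3x3 intrinsics, pixels), "dist" ([k1, k2, p1, p2, k3] as OpenCV has them; the pictures are not rectified), "world_from_camera" (4x4, takes a point from camera to world coordinates). Camera axes: x right, y down, z forward; pixel columns grow to the right and rows downward; lengths in m; the calibration is good to about 2 mm. A picture is of the moment at which its call begins: read the wrist's pose just before it. camera_params takes no time and is no camera call; for the wrist camera it gives the pose at the moment of the call.
- close_job(): hands the job in, once; it reports no verdict.
The state is a dict: "time": time; "joint_positions": joint angles; "joint_vel": joint speeds; "joint_torque": joint torques, N m; "ee_pos": TCP position; "eef_rot": TCP orientation; "ft_force": force on the tool from outside, world axes, zero at the start; "torque": the same for the moment, N m; "width": finger opening in m.
Only numpy, scipy, OpenCV 4.12 (cv2) and the standard library are available. Lean on these libraries where they do the work, as an engineer would, in place of code of your own. Each camera call takes 0.05 s, during which the arm holds its last target.

### The job

The tall wooden mill is standing in the way on the bench. Without taking it between the fingers, push it with the fingertips, low on its body so that it slides upright and does not tip, into the empty one of the two low metal bays, until its foot stands against the bay's stop wall at the far end, and then leave it. Never lift it or let it lean over, and leave the bottle in the other bay and everything else on the bench as they are.

Things in the scene. Friction and masses are not known exactly. Their poses are not given: they have to be found in the camera images.
- mill: tall turned wooden mill with a small steel knob on top, 244 mm tall, 0.28 to 0.56 kg, standing loose on the table. Its foot is a straight cylinder of 52 mm diameter up to 60 mm height; above, it narrows to 32 mm at 125 mm height and swells to 46 mm at 185 mm. Origin: centre of its underside; z is its long axis. Pushed below about 25 mm height it slides; pushed much higher it may tip.
- bay_empty: the empty bay, to be used: a low U-shaped guard of bare metal fixed to the table, open towards the robot, left or right of the other bay. Walls 26 mm high, 6 mm thick; its floor is the table. Origin: on the table, where the centre of the mill's foot stands when parked against the stop wall, midway between the sides. x: horizontal, from mouth to stop wall (the way to push in); y left; z up.
- bay_stop (a point): middle of the top edge of the empty bay's stop wall, on its inner face: 26 mm along the bay's x from the bay's origin, 26 mm above the table
- bay_mouth (a point): centre of the empty bay's mouth, on the table, 46 mm along -x from the bay's origin. The straight side walls are 72 mm apart inside and reach from the stop wall to 20 mm before the origin; from there two wings flare out to the mouth, about 98 mm apart inside there (110 mm overall)
- bay_taken: a second bay of the same make and axes, 0.15 to 0.27 m to the left or right of the empty one, with the steel bottle standing in it
- bottle: plain steel oil bottle, 52 mm diameter, 232 mm tall, standing in the other bay; leave it there. Origin: centre of its underside.
- oil: green glass bottle, 64 mm diameter, 210 mm tall; bystander. Origin: centre of its underside.
- shaker: aluminium sugar shaker, 66 mm diameter, 130 mm tall; bystander. Origin: centre of its underside.
- pitcher: open steel pitcher with a side handle, 110 mm wide, 115 mm tall; bystander. Origin: centre of its underside.
- jar: small lidded glass jar, 48 mm diameter, 70 mm tall; bystander, behind the bays. Origin: centre of its underside.
- brush: pastry brush with a wooden handle, about 0.2 m long, lying flat; bystander. Origin: centre of its underside.
- scraper: dough scraper lying flat, steel blade about 80 x 120 mm with a wooden grip 23 mm thick; bystander. Origin: centre of its underside.

How it is judged:
By the outcome, as a careful person would: the job done as asked, in the order asked, and still so for the second after the job is handed in, with the robot touching nothing.
It also fails if it takes over 56 s, if anything falls off the work surface, if the arm or the gripper's body presses on something with over 40 N, if the wrist force passes 120 N, or if a joint passes its speed limit or range.

## Working session

There is one attempt and no reset: what is moved stays moved. The work goes in short steps, Python scripts to look and compute and a tool call to move; the robot and the scene stay as the last step left them, time stands still between calls to the robot, and variables do not carry over. Pictures are saved under pics/ and viewed, and the job is handed in when it is done.

Besides the shell and the picture viewer there is one more tool, called after ">>>" as name(argument=value, ...), one argument or row to a line, values as JSON. send_rows: Moves the arm, as the interface text tells. Its arguments: {"type":"object","properties":{"steps":{"type":"array"},"force":{"type":"number"}},"required":["steps"]}

```bash
mkdir -p pics; python3 - <<'E'
from bench import *
import cv2,numpy as np
s=read_state();print({k:np.round(v,3).tolist() for k,v in s.items()});print(tip_extent if not callable(tip_extent) else tip_extent())
for n in("side","top","wrist"):
    p=camera_params(n);im,d=camera(n);cv2.imwrite(f"pics/{n}0.png",im);np.savez(f"{n}0.npz",d=d,im=im,**{k:np.array(v) for k,v in p.items()})
    print(n,np.round(p["world_from_camera"],3).tolist(),np.round(p["camera_matrix"],1).tolist(),p["dist"])
E
```

```text
{'time': 0.0, 'joint_positions': [1.1, 0.333, -0.065, 1.461, 0.022, 1.35, -0.088], 'joint_vel': [-0.001, 0.001, -0.0, -0.0, 0.001, 0.001, -0.001], 'joint_torque': [-0.0, -62.326, 0.025, -38.989, -0.061, 0.04, 0.0], 'ee_pos': [0.27, -0.563, 0.239], 'eef_rot': [0.975, 0.222, -0.0, -0.001], 'ft_force': [-0.706, -0.253, 0.265], 'torque': [0.005, 0.005, -0.003], 'width': 0.087}
0.017
side [[-0.881, -0.236, 0.41, 0.088], [-0.473, 0.461, -0.751, 0.953], [-0.012, -0.856, -0.517, 0.695], [0.0, 0.0, 0.0, 1.0]] [[421.9, 0.0, 329.0], [0.0, 421.9, 197.7], [0.0, 0.0, 1.0]] [-0.03383433  0.          0.          0.          0.        ]
top [[0.001, -0.991, 0.134, 0.473], [-1.0, -0.001, -0.001, 0.04], [0.001, -0.134, -0.991, 1.051], [0.0, 0.0, 0.0, 1.0]] [[410.5, 0.0, 329.5], [0.0, 410.5, 194.5], [0.0, 0.0, 1.0]] [0.00528002 0.         0.         0.         0.        ]
wrist [[0.433, -0.873, -0.226, 0.332], [-0.901, -0.419, -0.108, -0.535], [-0.001, 0.25, -0.968, 0.384], [0.0, 0.0, 0.0, 1.0]] [[308.9, 0.0, 318.5], [0.0, 308.9, 197.1], [0.0, 0.0, 1.0]] [-0.05952727  0.          0.          0.          0.        ]
```

View pics/top0.png

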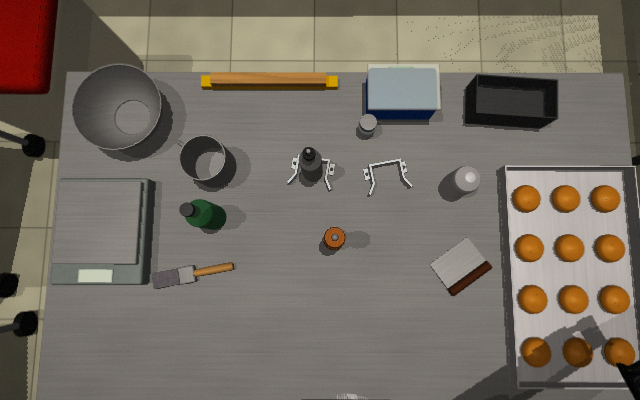

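View pics/side0.png

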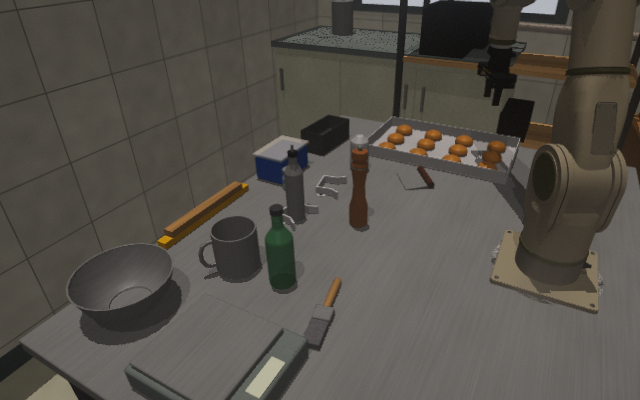

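The top view shows the mill at (334,238) and the bottle's bay at (311,170). The empty bay is at (388,175), with its mouth facing down-image towards the robot. Next I'll measure them.

```bash
cat > h.py <<'E'
import numpy as np,cv2
def cloud(n):
    z=np.load(n+'.npz');d=z['d'];h,w=d.shape
    u,v=np.meshgrid(np.arange(w),np.arange(h))
    p=cv2.undistortPoints(np.stack([u,v],-1).reshape(-1,1,2).astype(float),z['camera_matrix'],z['dist']).reshape(h,w,2)
    P=np.concatenate([p*d[...,None],d[...,None]],-1)
    T=z['world_from_camera'];W=P@T[:3,:3].T+T[:3,3];W[d==0]=np.nan
    return W,z['im']
def proj(P,n):
    z=np.load(n+'.npz');T=np.linalg.inv(z['world_from_camera'])
    P=np.atleast_2d(P)@T[:3,:3].T+T[:3,3]
    return cv2.projectPoints(P,np.zeros(3),np.zeros(3),z['camera_matrix'],z['dist'])[0][:,0]
E
python3 - <<'E'
from h import *
W,im=cloud('top0')
cv2.imwrite('pics/bay.png',cv2.resize(im[140:260,270:430],None,fx=5,fy=5,interpolation=cv2.INTER_CUBIC))
t=W[240:300,300:400,2];print('table',np.nanmedian(t))
def pts(c,r,lo,hi):
    Q=W[r[0]:r[1],c[0]:c[1]].reshape(-1,3);Q=Q[(Q[:,2]>lo)&(Q[:,2]<hi)];return Q
# ray of mill knob
for nm,c,r in(('mill',(318,352),(222,256)),('bottle',(295,325),(140,185))):
    for lo,hi in((.03,.06),(.06,.15),(.15,.2),(.2,.25)):
        Q=pts(c,r,lo,hi)
        if len(Q):print(nm,lo,len(Q),Q.min(0).round(3),Q.max(0).round(3))
Q=pts((360,416),(152,198),.015,.04);print('bay',len(Q))
print(np.round(Q,3)[::4].tolist())
S,ims=cloud('side0')
Q=S[120:235,335:380].reshape(-1,3);Q=Q[(Q[:,2]<.06)&(Q[:,2]>.008)];print('side mill',len(Q),np.nanmin(Q,0),np.nanmax(Q,0))
# circle fit
from scipy.optimize import least_squares
Q=Q[(np.abs(Q[:,:2]-np.nanmedian(Q[:,:2],0))<.05).all(1)]
f=least_squares(lambda c:np.hypot(Q[:,0]-c[0],Q[:,1]-c[1])-.026,np.median(Q[:,:2],0)+[.01,-.02],loss='soft_l1',f_scale=.003);print('mill side fit',f.x,np.abs(f.fun).mean())
E
```

```text
table -0.0006423168054078277
mill 0.03 2 [0.497 0.055 0.059] [0.5   0.055 0.059]
mill 0.06 19 [0.476 0.017 0.063] [0.495 0.055 0.074]
mill 0.15 37 [0.477 0.007 0.183] [0.517 0.053 0.193]
mill 0.2 355 [0.479 0.01  0.209] [0.52  0.051 0.246]
bottle 0.03 41 [0.649 0.058 0.032] [0.675 0.108 0.056]
bottle 0.06 163 [0.649 0.059 0.06 ] [0.699 0.108 0.15 ]
bottle 0.15 259 [0.65  0.059 0.15 ] [0.696 0.108 0.199]
bottle 0.2 142 [0.661 0.072 0.201] [0.688 0.097 0.234]
bay 264
[[0.707, -0.141, 0.021], [0.704, -0.135, 0.025], [0.701, -0.115, 0.025], [0.701, -0.125, 0.025], [0.701, -0.135, 0.028], [0.699, -0.102, 0.023], [0.699, -0.112, 0.025], [0.7, -0.123, 0.021], [0.699, -0.133, 0.023], [0.699, -0.143, 0.023], [0.696, -0.094, 0.026], [0.696, -0.105, 0.024], [0.696, -0.115, 0.023], [0.696, -0.137, 0.027], [0.694, -0.077, 0.023], [0.693, -0.086, 0.027], [0.692, -0.096, 0.029], [0.694, -0.108, 0.02], [0.693, -0.143, 0.026], [0.691, -0.069, 0.025], [0.69, -0.078, 0.03], [0.692, -0.09, 0.021], [0.691, -0.138, 0.023], [0.688, -0.061, 0.028], [0.688, -0.071, 0.027], [0.69, -0.082, 0.018], [0.688, -0.1
[... 387 characters left out ...]
24], [0.66, -0.147, 0.023], [0.657, -0.071, 0.023], [0.655, -0.066, 0.025], [0.655, -0.147, 0.025], [0.652, -0.068, 0.026], [0.652, -0.152, 0.027], [0.65, -0.15, 0.022], [0.646, -0.068, 0.028], [0.647, -0.153, 0.022], [0.644, -0.068, 0.025], [0.644, -0.157, 0.026], [0.642, -0.071, 0.024], [0.642, -0.162, 0.026], [0.639, -0.073, 0.025], [0.639, -0.164, 0.027], [0.637, -0.162, 0.024], [0.635, -0.066, 0.02], [0.634, -0.164, 0.026], [0.632, -0.071, 0.023], [0.626, -0.063, 0.024], [0.624, -0.066, 0.025], [0.619, -0.061, 0.023], [0.616, -0.063, 0.024]]
side mill 802 [ 0.47405602 -0.69825965  0.00805943] [0.86010994 0.05971818 0.05992979]
mill side fit [ 0.62939332 -0.41943861] 0.003362611301457595
```

View pics/bay.png

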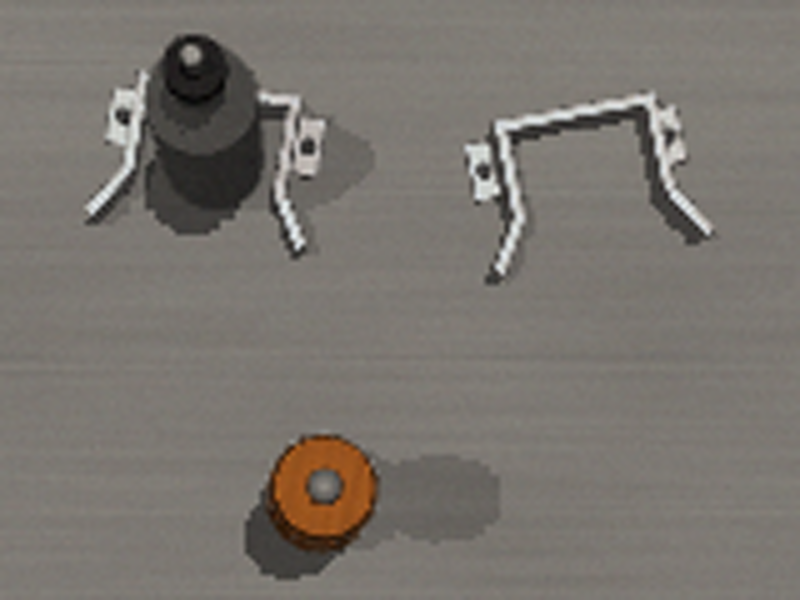

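```bash
python3 - <<'E'
from h import *
from scipy.optimize import least_squares
W,im=cloud('top0')
Q=W[150:200,358:418].reshape(-1,3);Q=Q[(Q[:,2]>.021)&(Q[:,2]<.034)]
# exclude flange lower ones automatically
V=np.array([[-.046,.052],[-.020,.039],[.029,.039],[.029,-.039],[-.020,-.039],[-.046,-.052]])
def seg(p,a,b):
    t=np.clip(((p-a)@(b-a))/((b-a)@(b-a)),0,1);return np.linalg.norm(p-a-t[:,None]*(b-a),axis=1)
def res(q):
    c,s=np.cos(q[2]),np.sin(q[2]);R=np.array([[c,-s],[s,c]]);p=(Q[:,:2]-q[:2])@R
    return np.min([seg(p,V[i],V[i+1]) for i in range(5)],0)
f=least_squares(res,[.66,-.105,-.15],loss='soft_l1',f_scale=.002);print('bay',f.x,np.degrees(f.x[2]),res(f.x).mean())
q=f.x
S,ims=cloud('side0')
P=S[150:235,340:375].reshape(-1,3)
for lo,hi in((.01,.06),(.175,.195)):
    M=P[(P[:,2]>lo)&(P[:,2]<hi)&(np.hypot(P[:,0]-.499,P[:,1]-.031)<.05)]
    r=.026 if lo<.1 else .023
    g=least_squares(lambda c:np.hypot(M[:,0]-c[0],M[:,1]-c[1])-r,[.499,.031],loss='soft_l1',f_scale=.002);print('mill side',len(M),g.x,np.abs(g.fun).mean())
c,s=np.cos(q[2]),np.sin(q[2]);R=np.array([[c,-s],[s,c]])
o=np.vstack([V@R.T+q[:2]]);o=np.c_[o,np.full(6,.026)]
import cv2
im=im.copy();big=cv2.resize(im,None,fx=5,fy=5,interpolation=cv2.INTER_CUBIC)
uv=(proj(o,'top0')+.5)*5
cv2.polylines(big,[uv.astype(int)],False,(0,0,255),1)
cv2.imwrite('pics/ov.png',big[700:1300,1350:2150])
Q2=S.reshape(-1,3)
for n,(x,y) in dict(mill=(.499,.031)).items():
    k=W.reshape(-1,3);k=k[(np.hypot(k[:,0]-x,k[:,1]-y)<.03)&(k[:,2]>.225)]
    print('knob',k.mean(0),(k.min(0)+k.max(0))/2)
E
```

```text
bay [ 0.66773784 -0.10604493  0.18823388] 10.785006954169306 0.0017385305103630095
mill side 254 [0.49970373 0.02918693] 0.0013646686931005829
mill side 110 [0.50020308 0.02984519] 0.0013659288072446845
knob [0.49924939 0.02947698 0.22990827] [0.49916817 0.02939681 0.23532568]
```

View pics/ov.png

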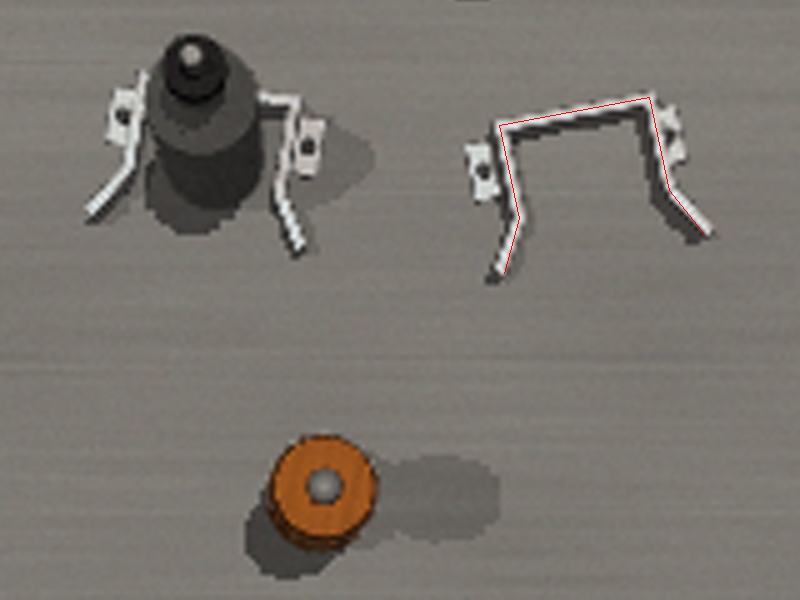

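The red overlay on the walls matches the picture. The bay is at (0.668,-0.106) with yaw 10.8°, and the mill is at (0.4995,0.0295).

I'll push in two legs with the hand tilted back 35°, jaw gap about 26 mm and the fingertips as a V-shaped cradle behind the foot:
- **Leg 1:** push to a staging point on the bay's axis.
- **Leg 2:** push straight in along the bay's x.

```bash
cat > plan.py <<'E'
import numpy as np
from scipy.spatial.transform import Rotation as Ro, Slerp
from bench import read_state,tip_extent
BO=np.array([.6675,-.106]);BY=np.radians(10.8);D2=np.array([np.cos(BY),np.sin(BY)])
def pose(center,head,stand,h,tilt=35):
    """TCP pose: tip centre `stand` behind center along heading(deg), tip height h"""
    a=np.radians(head);t=np.radians(tilt);d=np.array([np.cos(a),np.sin(a),0]);u=np.array([0,0,1.])
    z=d*np.sin(t)-u*np.cos(t);x=-d*np.cos(t)-u*np.sin(t);y=np.cross(z,x)
    tip=np.r_[np.array(center)-stand*d[:2],h]
    return tip-tip_extent*z,Ro.from_matrix(np.c_[x,y,z])
def rows(poses,jaw,start=None):
    s=read_state();p,R=(np.array(s['ee_pos']),Ro.from_quat(s['eef_rot'])) if start is None else start
    out=[]
    for P,Q in poses:
        out.append(list(np.round(np.degrees((R.inv()*Q).as_rotvec()),1))+list(np.round(R.inv().apply(P-p),3))+[jaw]);p,R=P,Q
    print('['+',\n'.join(str([float(v)+0 for v in o]) for o in out)+']')
def lin(target,n,start=None):
    s=read_state();p,R=(np.array(s['ee_pos']),Ro.from_quat(s['eef_rot'])) if start is None else start
    sl=Slerp([0,1],Ro.concatenate([R,target[1]]))
    return [(p+(target[0]-p)*k/n,sl(k/n)) for k in range(1,n+1)]
def st():
    s=read_state();R=Ro.from_quat(s['eef_rot']).as_matrix()
    print('t',round(s['time'],2),'tcp',np.round(s['ee_pos'],4),'tip',np.round(s['ee_pos']+tip_extent*R[:,2],4),'x',R[:,0].round(3),'z',R[:,2].round(3),'F',np.round(s['ft_force'],1),'w',round(s['width'],4),'q',np.round(s['joint_positions'],2))
E
python3 - <<'E'
from plan import *
M=np.array([.4995,.0295]);P=BO-.108*D2;v=P-M;h=np.degrees(np.arctan2(v[1],v[0]));print(P,h,np.linalg.norm(v))
s=read_state();p0=np.array(s['ee_pos']);R0=Ro.from_quat(s['eef_rot'])
up=(p0+[0.1,.15,.11],R0)
T=pose(M,h,.10,.31)
l1=lin(up,5);rows(l1+lin(T,15,up),.4)
E
```

```text
[ 0.56141298 -0.12623718] -68.31981323506871 0.16759262084248322
[[0.0, 0.0, 0.0, 0.031, -0.018, -0.022, 0.4],
[0.0, 0.0, 0.0, 0.031, -0.018, -0.022, 0.4],
[0.0, 0.0, 0.0, 0.031, -0.018, -0.022, 0.4],
[0.0, 0.0, 0.0, 0.031, -0.018, -0.022, 0.4],
[0.0, 0.0, 0.0, 0.031, -0.018, -0.022, 0.4],
[-1.8, -1.9, -5.5, 0.021, -0.03, 0.002, 0.4],
[-1.8, -1.9, -5.5, 0.024, -0.028, 0.0, 0.4],
[-1.8, -1.9, -5.5, 0.026, -0.026, -0.002, 0.4],
[-1.8, -1.9, -5.5, 0.029, -0.023, -0.003, 0.4],
[-1.8, -1.9, -5.5, 0.031, -0.02, -0.005, 0.4],
[-1.8, -1.9, -5.5, 0.032, -0.017, -0.006, 0.4],
[-1.8, -1.9, -5.5, 0.033, -0.013, -0.008, 0.4],
[-1.8, -1.9, -5.5, 0.034, -0.01, -0.009, 0.4],
[-1.8, -1.9, -5.5, 0.035, -0.006, -0.011, 0.4],
[-1.8, -1.9, -5.5, 0.035, -0.002, -0.012, 0.4],
[-1.8, -1.9, -5.5, 0.034, 0.001, -0.013, 0.4],
[-1.8, -1.9, -5.5, 0.034, 0.005, -0.014, 0.4],
[-1.8, -1.9, -5.5, 0.032, 0.009, -0.015, 0.4],
[-1.8, -1.9, -5.5, 0.031, 0.012, -0.016, 0.4],
[-1.8, -1.9, -5.5, 0.029, 0.016, -0.016, 0.4]]
```

>>> send_rows(
  steps=[
    [0,0,0,0.031,-0.018,-0.022,0.4],
    [0,0,0,0.031,-0.018,-0.022,0.4],
    [0,0,0,0.031,-0.018,-0.022,0.4],
    [0,0,0,0.031,-0.018,-0.022,0.4],
    [0,0,0,0.031,-0.018,-0.022,0.4],
    [-1.8,-1.9,-5.5,0.021,-0.03,0.002,0.4],
    [-1.8,-1.9,-5.5,0.024,-0.028,0,0.4],
    [-1.8,-1.9,-5.5,0.026,-0.026,-0.002,0.4],
    [-1.8,-1.9,-5.5,0.029,-0.023,-0.003,0.4],
    [-1.8,-1.9,-5.5,0.031,-0.02,-0.005,0.4],
  ],
  force=10,
)

```text
time: 1.15
ee_pos: [0.4021, -0.2257, 0.3406]
eef_rot: [0.887, 0.448, -0.066, 0.094]
ft_force: [0.7, 0.7, -0.8]
width: 0.0265
```

```bash
python3 - <<'E'
from plan import *
st();rows(lin(pose([.4995,.0295],-68.3,.10,.31),10),.4)
E
```

```text
t 1.15 tcp [ 0.4021 -0.2257  0.3406] tip [ 0.4015 -0.2295  0.324 ] x [ 0.59   0.782 -0.201] z [-0.033 -0.226 -0.974] F [ 0.7  0.7 -0.8] w 0.0265 q [ 0.69 -0.1  -0.4   1.74  0.19  1.46 -0.37]
[[-1.8, -1.8, -5.5, 0.032, -0.016, -0.007, 0.4],
[-1.8, -1.8, -5.5, 0.033, -0.013, -0.008, 0.4],
[-1.8, -1.8, -5.5, 0.034, -0.01, -0.01, 0.4],
[-1.8, -1.8, -5.5, 0.034, -0.006, -0.011, 0.4],
[-1.8, -1.8, -5.5, 0.034, -0.002, -0.012, 0.4],
[-1.8, -1.8, -5.5, 0.034, 0.001, -0.013, 0.4],
[-1.8, -1.8, -5.5, 0.033, 0.005, -0.014, 0.4],
[-1.8, -1.8, -5.5, 0.032, 0.009, -0.015, 0.4],
[-1.8, -1.8, -5.5, 0.03, 0.012, -0.016, 0.4],
[-1.8, -1.8, -5.5, 0.029, 0.015, -0.016, 0.4]]
```

>>> send_rows(
  steps=[
    [-1.8,-1.8,-5.5,0.032,-0.016,-0.007,0.4],
    [-1.8,-1.8,-5.5,0.033,-0.013,-0.008,0.4],
    [-1.8,-1.8,-5.5,0.034,-0.01,-0.01,0.4],
    [-1.8,-1.8,-5.5,0.034,-0.006,-0.011,0.4],
    [-1.8,-1.8,-5.5,0.034,-0.002,-0.012,0.4],
    [-1.8,-1.8,-5.5,0.034,0.001,-0.013,0.4],
    [-1.8,-1.8,-5.5,0.033,0.005,-0.014,0.4],
    [-1.8,-1.8,-5.5,0.032,0.009,-0.015,0.4],
    [-1.8,-1.8,-5.5,0.03,0.012,-0.016,0.4],
    [-1.8,-1.8,-5.5,0.029,0.015,-0.016,0.4],
  ],
)

```text
time: 2.15
ee_pos: [0.4514, 0.1498, 0.3224]
eef_rot: [0.517, 0.798, -0.168, 0.261]
ft_force: [0.8, -1.7, -0.8]
width: 0.026
```

```bash
python3 - <<'E'
from plan import *
st();rows(lin(pose([.4995,.0295],-68.3,.09,.012),10),.4)
E
```

```text
t 2.15 tcp [0.4514 0.1498 0.3224] tip [0.4555 0.1406 0.3086] x [-0.329  0.738 -0.59 ] z [ 0.242 -0.538 -0.808] F [ 0.8 -1.7 -0.8] w 0.026 q [ 0.15  0.13 -1.03  1.72  0.67  1.66 -0.52]
[[0.1, 0.1, 0.2, 0.015, 0.0, 0.026, 0.4],
[0.1, 0.1, 0.2, 0.015, 0.0, 0.026, 0.4],
[0.1, 0.1, 0.2, 0.015, 0.0, 0.026, 0.4],
[0.1, 0.1, 0.2, 0.015, 0.0, 0.026, 0.4],
[0.1, 0.1, 0.2, 0.015, 0.0, 0.026, 0.4],
[0.1, 0.1, 0.2, 0.015, 0.0, 0.026, 0.4],
[0.1, 0.1, 0.2, 0.015, 0.0, 0.026, 0.4],
[0.1, 0.1, 0.2, 0.015, 0.0, 0.026, 0.4],
[0.1, 0.1, 0.2, 0.015, 0.0, 0.026, 0.4],
[0.1, 0.1, 0.2, 0.015, 0.0, 0.026, 0.4]]
```

>>> send_rows(
  steps=[
    [0,0,0.2,0.015,0,0.026,0.4],
    [0.1,0,0.2,0.015,0,0.026,0.4],
    [0.1,0,0.2,0.015,0,0.026,0.4],
    [0.1,0,0.2,0.015,0,0.026,0.4],
    [0.1,0,0.2,0.015,0,0.026,0.4],
    [0.1,0,0.2,0.015,0,0.026,0.4],
    [0.1,0,0.2,0.015,0,0.026,0.4],
    [0.1,0,0.2,0.015,0,0.026,0.4],
    [0,0,0,0,0,0,0.4],
    [0,0,0,0,0,0,0.4],
  ],
)

```text
time: 3.15
ee_pos: [0.4608, 0.1345, 0.0732]
eef_rot: [0.524, 0.794, -0.167, 0.259]
ft_force: [-0.8, 0.6, 0.5]
width: 0.0265
```

```bash
python3 - <<'E'
from plan import *
import cv2
from bench import camera
st();rows(lin(pose([.4995,.0295],-68.3,.065,.012),10),.4)
cv2.imwrite('pics/t1.png',camera('top')[0])
cv2.imwrite('pics/s1.png',camera('side')[0])
E
```

```text
t 3.15 tcp [0.4608 0.1345 0.0732] tip [0.4648 0.1253 0.0594] x [-0.318  0.745 -0.586] z [ 0.236 -0.536 -0.81 ] F [-0.8  0.6  0.5] w 0.0265 q [ 0.01  0.49 -0.91  1.98  0.95  1.38 -0.95]
[[0.1, 0.1, 0.1, 0.0, 0.0, 0.006, 0.4],
[0.1, 0.1, 0.1, 0.0, 0.0, 0.006, 0.4],
[0.1, 0.1, 0.1, 0.0, 0.0, 0.006, 0.4],
[0.1, 0.1, 0.1, 0.0, 0.0, 0.006, 0.4],
[0.1, 0.1, 0.1, 0.0, 0.0, 0.006, 0.4],
[0.1, 0.1, 0.1, 0.0, 0.0, 0.006, 0.4],
[0.1, 0.1, 0.1, 0.0, 0.0, 0.006, 0.4],
[0.1, 0.1, 0.1, 0.0, 0.0, 0.006, 0.4],
[0.1, 0.1, 0.1, 0.0, 0.0, 0.006, 0.4],
[0.1, 0.1, 0.1, 0.0, 0.0, 0.006, 0.4]]
```

View pics/t1.png

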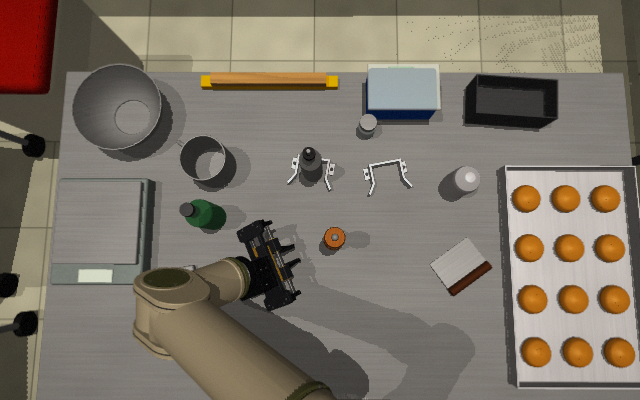

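View pics/s1.png

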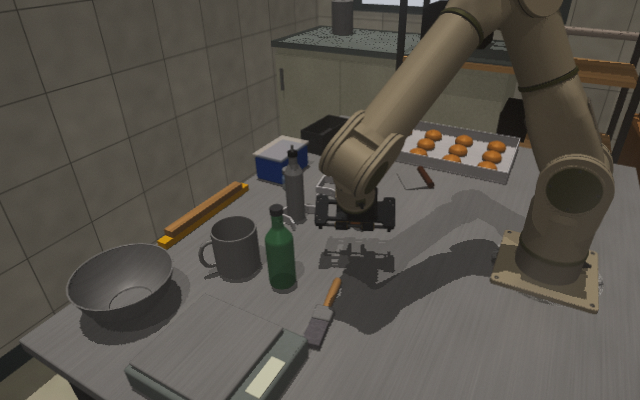

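```bash
python3 - <<'E'
import cv2
a=cv2.imread('pics/t1.png')[205:320,220:360];cv2.imwrite('pics/t1z.png',cv2.resize(a,None,fx=5,fy=5,interpolation=cv2.INTER_CUBIC))
E
```

```text
(no output)
```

View pics/t1z.png

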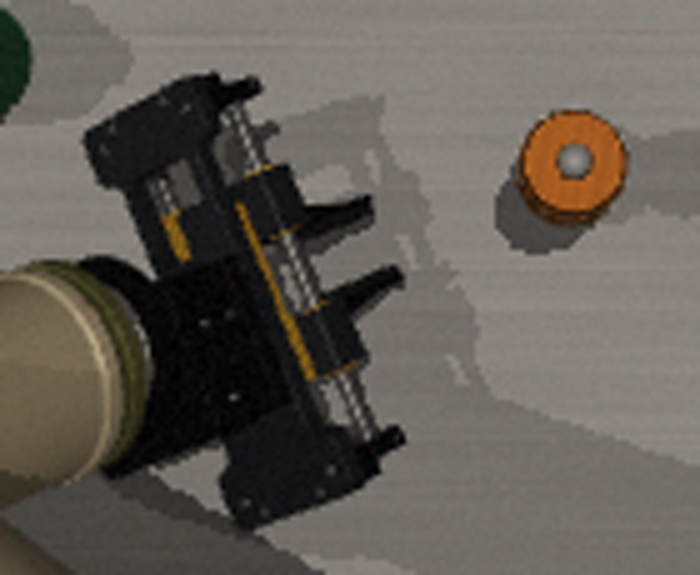

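The fingertips at about (300,255) aim at the mill's centre, and the hand is clear of everything. Next I lower the hand and close in.

>>> send_rows(
  steps=[
    [0.1,0.1,0.1,0,0,0.006,0.4],
    [0.1,0.1,0.1,0,0,0.006,0.4],
    [0.1,0.1,0.1,0,0,0.006,0.4],
    [0.1,0.1,0.1,0,0,0.006,0.4],
    [0.1,0.1,0.1,0,0,0.006,0.4],
    [0.1,0.1,0.1,0,0,0.006,0.4],
    [0.1,0.1,0.1,0,0,0.006,0.4],
    [0.1,0.1,0.1,0,0,0.006,0.4],
    [0.1,0.1,0.1,0,0,0.006,0.4],
    [0,0,0,0,0,0.003,0.4],
  ],
)

```text
time: 4.25
ee_pos: [0.4772, 0.1021, 0.0271]
eef_rot: [0.535, 0.789, -0.165, 0.251]
ft_force: [-0.2, 0.9, -0.5]
width: 0.0257
```

```bash
python3 - <<'E'
from plan import *
st();print('contact start stand .031');
rows(lin(pose([.4995,.0295],-68.3,.033,.012),5)+lin(pose([.4995,.0295],-68.3,.001,.012),5,pose([.4995,.0295],-68.3,.033,.012)),.4)
E
```

```text
t 4.25 tcp [0.4772 0.1021 0.0271] tip [0.481  0.0931 0.0132] x [-0.301  0.763 -0.573] z [ 0.22  -0.529 -0.82 ] F [-0.2  0.9 -0.5] w 0.0257 q [ 0.05  0.55 -0.85  2.01  1.02  1.3  -0.98]
contact start stand .031
[[0.1, 0.0, 0.0, -0.005, -0.001, 0.004, 0.4],
[0.1, 0.0, 0.0, -0.005, -0.001, 0.004, 0.4],
[0.1, 0.0, 0.0, -0.005, -0.001, 0.004, 0.4],
[0.1, 0.0, 0.0, -0.005, -0.001, 0.004, 0.4],
[0.1, 0.0, 0.0, -0.005, -0.001, 0.004, 0.4],
[0.0, 0.0, 0.0, -0.005, 0.0, 0.004, 0.4],
[0.0, 0.0, 0.0, -0.005, 0.0, 0.004, 0.4],
[0.0, 0.0, 0.0, -0.005, 0.0, 0.004, 0.4],
[0.0, 0.0, 0.0, -0.005, 0.0, 0.004, 0.4],
[0.0, 0.0, 0.0, -0.005, 0.0, 0.004, 0.4]]
```

>>> send_rows(
  steps=[
    [0.1,0,0,-0.005,-0.001,0.004,0.4],
    [0.1,0,0,-0.005,-0.001,0.004,0.4],
    [0.1,0,0,-0.005,-0.001,0.004,0.4],
    [0.1,0,0,-0.005,-0.001,0.004,0.4],
    [0.1,0,0,-0.005,-0.001,0.0035,0.4],
    [0,0,0,-0.003,0,0.002,0.4],
    [0,0,0,-0.004,0,0.003,0.4],
    [0,0,0,-0.005,0,0.0035,0.4],
    [0,0,0,-0.005,0,0.0035,0.4],
    [0,0,0,-0.005,0,0.0035,0.4],
  ],
)

```text
time: 5.25
ee_pos: [0.4956, 0.0431, 0.0252]
eef_rot: [0.536, 0.79, -0.167, 0.248]
ft_force: [-0.3, 1.9, -0.0]
width: 0.0264
```

```bash
python3 - <<'E'
from plan import *
import cv2
from bench import camera
st();rows(lin(pose([.4995,.0295],-68.3,-.05,.012),10),.4)
a=camera('top')[0][175:275,280:420];cv2.imwrite('pics/t2.png',cv2.resize(a,None,fx=5,fy=5))
cv2.imwrite('pics/s2.png',camera('side')[0][100:300,200:520])
E
```

```text
t 5.25 tcp [0.4956 0.0431 0.0252] tip [0.4992 0.0341 0.0113] x [-0.302  0.763 -0.571] z [ 0.213 -0.53  -0.821] F [-0.3  1.9 -0. ] w 0.0264 q [ 0.15  0.52 -0.82  2.04  1.05  1.23 -0.89]
[[0.0, 0.0, 0.0, -0.005, 0.0, 0.003, 0.4],
[0.0, 0.0, 0.0, -0.005, 0.0, 0.003, 0.4],
[0.0, 0.0, 0.0, -0.005, 0.0, 0.003, 0.4],
[0.0, 0.0, 0.0, -0.004, 0.0, 0.003, 0.4],
[0.0, 0.0, 0.0, -0.004, 0.0, 0.003, 0.4],
[0.0, 0.0, 0.0, -0.004, 0.0, 0.003, 0.4],
[0.0, 0.0, 0.0, -0.004, 0.0, 0.003, 0.4],
[0.0, 0.0, 0.0, -0.004, 0.0, 0.003, 0.4],
[0.0, 0.0, 0.0, -0.004, 0.0, 0.003, 0.4],
[0.0, 0.0, 0.0, -0.004, 0.0, 0.003, 0.4]]
```

View pics/t2.png

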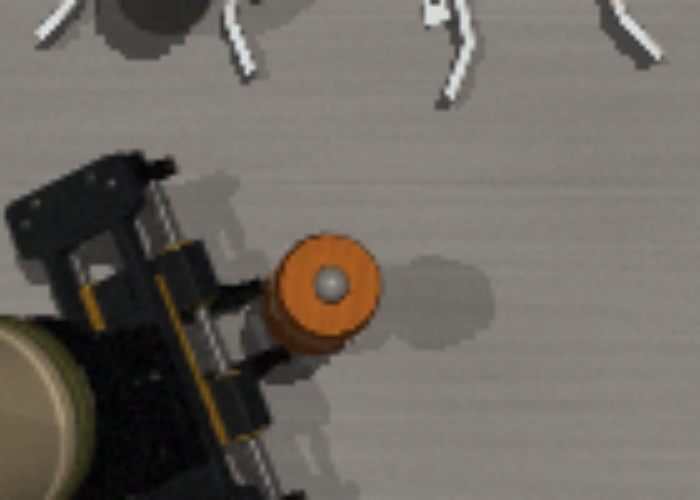

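View pics/s2.png

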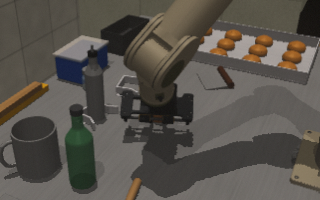

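>>> send_rows(
  steps=[
    [0,0,0,-0.005,0,0.0034,0.4],
    [0,0,0,-0.006,0,0.004,0.4],
    [0,0,0,-0.006,0,0.004,0.4],
    [0,0,0,-0.006,0,0.004,0.4],
    [0,0,0,-0.006,0,0.004,0.4],
    [0,0,0,-0.006,0,0.004,0.4],
    [0,0,0,-0.006,0,0.004,0.4],
    [0,0,0,-0.006,0,0.004,0.4],
    [0,0,0,-0.006,0,0.004,0.4],
    [0,0,0,-0.005,0,0.0034,0.4],
  ],
)

```text
time: 6.35
ee_pos: [0.5228, -0.0283, 0.0261]
eef_rot: [0.536, 0.789, -0.168, 0.248]
ft_force: [-0.8, 2.2, -0.6]
width: 0.0258
```

```bash
cat > mill.py <<'E'
from plan import *
from h import *
import sys
from bench import camera,camera_params
def locate(name,near,save=True):
    p=camera_params('top');im,d=camera('top')
    np.savez(name+'.npz',d=d,im=im,**{k:np.array(v) for k,v in p.items()})
    W,im=cloud(name);k=W.reshape(-1,3);hsv=cv2.cvtColor(im,cv2.COLOR_BGR2HSV).reshape(-1,3)
    m=(np.hypot(k[:,0]-near[0],k[:,1]-near[1])<.06)&(k[:,2]>.20)&(k[:,2]<.26)&(hsv[:,1]>120)
    b=k[m&(k[:,2]<.232)];kn=k[(np.hypot(k[:,0]-near[0],k[:,1]-near[1])<.05)&(k[:,2]>.235)&(k[:,2]<.25)]
    c=(np.percentile(b,2,0)+np.percentile(b,98,0))/2
    print('mill head',len(b),c.round(4),'size',(np.percentile(b,98,0)-np.percentile(b,2,0)).round(4),'knob',len(kn),kn.mean(0).round(4) if len(kn) else '')
    return c[:2],im
def bayrel(c):
    v=np.array(c)-BO;return 'bay-rel x %.1f y %.1f mm'%(1e3*v@D2,1e3*(-v[0]*D2[1]+v[1]*D2[0]))
E
python3 - <<'E'
from mill import *
st();s=read_state();c,im=locate('m3',(.528,-.04));print(bayrel(c))
tip=np.array(s['ee_pos'])+tip_extent*Ro.from_quat(s['eef_rot']).as_matrix()[:,2];print(c-tip[:2],np.hypot(*(c-tip[:2])))
E
```

```text
t 6.35 tcp [ 0.5228 -0.0283  0.0261] tip [ 0.5264 -0.0373  0.0121] x [-0.302  0.763 -0.571] z [ 0.211 -0.531 -0.821] F [-0.8  2.2 -0.6] w 0.0258 q [ 0.27  0.49 -0.78  2.05  1.1   1.14 -0.78]
mill head 306 [ 0.5365 -0.064   0.2223] size [0.0376 0.0368 0.0182] knob 37 [ 0.5378 -0.0656  0.2408]
bay-rel x -120.8 y 65.8 mm
[ 0.01007468 -0.02667334] 0.028512558729863902
```

>>> send_rows(
  steps=[
    [0,0,0,-0.005,0,0.0034,0.4],
    [0,0,0,-0.006,0,0.0042,0.4],
    [0,0,0,-0.006,0,0.0042,0.4],
    [0,0,0,-0.006,0,0.0042,0.4],
    [0,0,0,-0.006,0,0.0042,0.4],
    [0,0,0,-0.006,0,0.0042,0.4],
    [0,0,0,-0.006,0,0.0042,0.4],
    [0,0,0,-0.005,0,0.0034,0.4],
    [0,0,0,-0.004,0,0.0027,0.4],
    [0,0,0,-0.001,0,0.0007,0.4],
  ],
)

```text
time: 7.4
ee_pos: [0.5479, -0.0922, 0.0262]
eef_rot: [0.537, 0.789, -0.168, 0.248]
ft_force: [-1.0, 1.1, -0.4]
width: 0.0261
```

```bash
python3 - <<'E'
from mill import *
st();c,im=locate('m4',(.56,-.125));print(bayrel(c))
cv2.imwrite('pics/m4.png',cv2.resize(im[140:280,290:450],None,fx=4,fy=4))
E
```

```text
t 7.4 tcp [ 0.5479 -0.0922  0.0262] tip [ 0.5515 -0.1013  0.0123] x [-0.301  0.763 -0.571] z [ 0.211 -0.531 -0.821] F [-1.   1.1 -0.4] w 0.0261 q [ 0.37  0.49 -0.73  2.03  1.14  1.07 -0.67]
mill head 324 [ 0.5611 -0.1271  0.221 ] size [0.0377 0.0381 0.02  ] knob 41 [ 0.5621 -0.1278  0.2409]
bay-rel x -108.5 y -0.7 mm
```

View pics/m4.png

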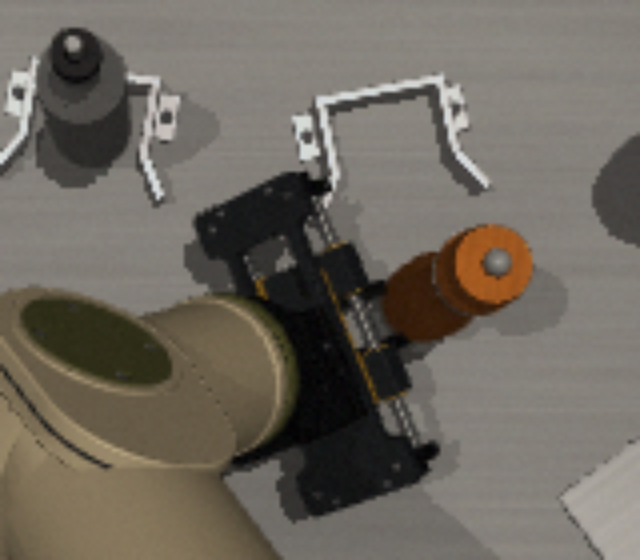

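The mill is upright and 108 mm before the bay's origin, 0.7 mm off the bay axis. Next I back off and swing around to the robot side.

```bash
python3 - <<'E'
from mill import *
M=(.5615,-.1272);A=pose(M,-68.3,.10,.03)
L=lin(A,8)
L+=[pose(M,-68.3+79.1*k/22,.10,.03) for k in range(1,23)]
rows(L,.4)
E
```

```text
[[0.0, 0.0, 0.0, 0.006, 0.0, -0.007, 0.4],
[0.0, 0.0, 0.0, 0.006, 0.0, -0.007, 0.4],
[0.0, 0.0, 0.0, 0.006, 0.0, -0.007, 0.4],
[0.0, 0.0, 0.0, 0.006, 0.0, -0.007, 0.4],
[0.0, 0.0, 0.0, 0.006, 0.0, -0.007, 0.4],
[0.0, 0.0, 0.0, 0.006, 0.0, -0.007, 0.4],
[0.0, 0.0, 0.0, 0.006, 0.0, -0.007, 0.4],
[0.0, 0.0, 0.0, 0.006, 0.0, -0.007, 0.4],
[-2.1, 0.0, -2.9, 0.0, -0.007, 0.0, 0.4],
[-2.1, 0.0, -2.9, 0.0, -0.007, 0.0, 0.4],
[-2.1, 0.0, -2.9, 0.0, -0.007, 0.0, 0.4],
[-2.1, 0.0, -2.9, 0.0, -0.007, 0.0, 0.4],
[-2.1, 0.0, -2.9, 0.0, -0.007, 0.0, 0.4],
[-2.1, 0.0, -2.9, 0.0, -0.007, 0.0, 0.4],
[-2.1, 0.0, -2.9, 0.0, -0.007, 0.0, 0.4],
[-2.1, 0.0, -2.9, 0.0, -0.007, 0.0, 0.4],
[-2.1, 0.0, -2.9, 0.0, -0.007, 0.0, 0.4],
[-2.1, 0.0, -2.9, 0.0, -0.007, 0.0, 0.4],
[-2.1, 0.0, -2.9, 0.0, -0.007, 0.0, 0.4],
[-2.1, 0.0, -2.9, 0.0, -0.007, 0.0, 0.4],
[-2.1, 0.0, -2.9, 0.0, -0.007, 0.0, 0.4],
[-2.1, 0.0, -2.9, 0.0, -0.007, 0.0, 0.4],
[-2.1, 0.0, -2.9, 0.0, -0.007, 0.0, 0.4],
[-2.1, 0.0, -2.9, 0.0, -0.007, 0.0, 0.4],
[-2.1, 0.0, -2.9, 0.0, -0.007, 0.0, 0.4],
[-2.1, 0.0, -2.9, 0.0, -0.007, 0.0, 0.4],
[-2.1, 0.0, -2.9, 0.0, -0.007, 0.0, 0.4],
[-2.1, 0.0, -2.9, 0.0, -0.007, 0.0, 0.4],
[-2.1, 0.0, -2.9, 0.0, -0.007, 0.0, 0.4],
[-2.1, 0.0, -2.9, 0.0, -0.007, 0.0, 0.4]]
```

>>> send_rows(
  steps=[
    [0,0,0,0.006,0,-0.004,0.4],
    [0,0,0,0.006,0,-0.007,0.4],
    [0,0,0,0.006,0,-0.007,0.4],
    [0,0,0,0.006,0,-0.007,0.4],
    [0,0,0,0.006,0,-0.007,0.4],
    [0,0,0,0.006,0,-0.007,0.4],
    [0,0,0,0.006,0,-0.007,0.4],
    [0,0,0,0.006,0,-0.007,0.4],
    [0,0,0,0.006,0,-0.006,0.4],
    [0,0,0,0,0,0,0.4],
  ],
)

```text
time: 8.45
ee_pos: [0.5166, -0.0113, 0.0462]
eef_rot: [0.536, 0.789, -0.168, 0.249]
ft_force: [0.7, 0.4, 0.3]
width: 0.026
```

>>> send_rows(
  steps=[
    [-2.1,0,-2.9,0,-0.007,0,0.4],
    [-2.1,0,-2.9,0,-0.007,0,0.4],
    [-2.1,0,-2.9,0,-0.007,0,0.4],
    [-2.1,0,-2.9,0,-0.007,0,0.4],
    [-2.1,0,-2.9,0,-0.007,0,0.4],
    [-2.1,0,-2.9,0,-0.007,0,0.4],
    [-2.1,0,-2.9,0,-0.007,0,0.4],
    [-2.1,0,-2.9,0,-0.007,0,0.4],
    [-2.1,0,-2.9,0,-0.007,0,0.4],
    [-2.1,0,-2.9,0,-0.007,0,0.4],
  ],
)

```text
time: 9.45
ee_pos: [0.4642, -0.0505, 0.0399]
eef_rot: [0.286, 0.911, -0.092, 0.283]
ft_force: [-0.5, -0.2, -1.3]
width: 0.0261
```

```bash
python3 - <<'E'
from mill import *
st();c,im=locate('m5',(.56,-.125));print(bayrel(c))
M=(.5615,-.1272)
s=read_state();x=Ro.from_quat(s['eef_rot']).as_matrix()[:,0];h=np.degrees(np.arctan2(-x[1],-x[0]));print(h)
A=pose(M,h+4,.10,.03)
L=[A]+[pose(M,h+4+(10.8-h-4)*k/9,.10,.03) for k in range(1,10)]
rows(L,.4)
E
```

```text
t 9.45 tcp [ 0.4642 -0.0505  0.0399] tip [ 0.4721 -0.0561  0.0259] x [-0.677  0.469 -0.568] z [ 0.463 -0.329 -0.823] F [-0.5 -0.2 -1.3] w 0.0261 q [ 0.82  0.16 -1.15  2.41  1.24  0.65 -0.36]
mill head 320 [ 0.5611 -0.1271  0.2206] size [0.0377 0.0384 0.0215] knob 41 [ 0.5621 -0.1278  0.2409]
bay-rel x -108.4 y -0.8 mm
-34.9035712143275
[[-2.7, -0.5, -3.3, -0.014, -0.013, 0.004, 0.4],
[-2.7, 0.0, -3.8, 0.0, -0.009, 0.0, 0.4],
[-2.7, 0.0, -3.8, 0.0, -0.009, 0.0, 0.4],
[-2.7, 0.0, -3.8, 0.0, -0.009, 0.0, 0.4],
[-2.7, 0.0, -3.8, 0.0, -0.009, 0.0, 0.4],
[-2.7, 0.0, -3.8, 0.0, -0.009, 0.0, 0.4],
[-2.7, 0.0, -3.8, 0.0, -0.009, 0.0, 0.4],
[-2.7, 0.0, -3.8, 0.0, -0.009, 0.0, 0.4],
[-2.7, 0.0, -3.8, 0.0, -0.009, 0.0, 0.4],
[-2.7, 0.0, -3.8, 0.0, -0.009, 0.0, 0.4]]
```

The mill hasn't moved, but joint 4 is at 2.41, close to its limit. I'll raise the hand, turn it above the mill, and come down behind it with less tilt.

```bash
python3 - <<'E'
from mill import *
s=read_state();p=np.array(s['ee_pos']);R=Ro.from_quat(s['eef_rot'])
rows(lin((p+[.0,.03,.26],R),10),.4)
E
```

```text
[[0.0, 0.0, 0.0, -0.013, 0.002, -0.022, 0.4],
[0.0, 0.0, 0.0, -0.013, 0.002, -0.022, 0.4],
[0.0, 0.0, 0.0, -0.013, 0.002, -0.022, 0.4],
[0.0, 0.0, 0.0, -0.013, 0.002, -0.022, 0.4],
[0.0, 0.0, 0.0, -0.013, 0.002, -0.022, 0.4],
[0.0, 0.0, 0.0, -0.013, 0.002, -0.022, 0.4],
[0.0, 0.0, 0.0, -0.013, 0.002, -0.022, 0.4],
[0.0, 0.0, 0.0, -0.013, 0.002, -0.022, 0.4],
[0.0, 0.0, 0.0, -0.013, 0.002, -0.022, 0.4],
[0.0, 0.0, 0.0, -0.013, 0.002, -0.022, 0.4]]
```

>>> send_rows(
  steps=[
    [0,0,0,-0.013,0.002,-0.022,0.4],
    [0,0,0,-0.013,0.002,-0.022,0.4],
    [0,0,0,-0.013,0.002,-0.022,0.4],
    [0,0,0,-0.013,0.002,-0.022,0.4],
    [0,0,0,-0.013,0.002,-0.022,0.4],
    [0,0,0,-0.013,0.002,-0.022,0.4],
    [0,0,0,-0.013,0.002,-0.022,0.4],
    [0,0,0,-0.013,0.002,-0.022,0.4],
    [0,0,0,-0.013,0.002,-0.022,0.4],
    [0,0,0,-0.013,0.002,-0.022,0.4],
  ],
)

```text
time: 10.5
ee_pos: [0.4599, -0.026, 0.2963]
eef_rot: [0.294, 0.91, -0.084, 0.28]
ft_force: [-0.3, 0.3, -0.1]
width: 0.0262
```

```bash
python3 - <<'E'
from mill import *
st();M=(.5615,-.1272)
A=pose(M,10.8,.0,.33,30)
rows(lin(A,10),.4)
E
```

```text
t 10.5 tcp [ 0.4599 -0.026   0.2963] tip [ 0.4678 -0.0314  0.2822] x [-0.671  0.487 -0.559] z [ 0.46  -0.317 -0.829] F [-0.3  0.3 -0.1] w 0.0262 q [ 0.57 -0.45 -0.72  2.13  0.13  0.92  0.73]
[[-2.4, 0.4, -4.0, -0.014, -0.003, 0.004, 0.4],
[-2.4, 0.4, -4.0, -0.014, -0.004, 0.003, 0.4],
[-2.4, 0.4, -4.0, -0.013, -0.005, 0.003, 0.4],
[-2.4, 0.4, -4.0, -0.013, -0.006, 0.003, 0.4],
[-2.4, 0.4, -4.0, -0.013, -0.007, 0.002, 0.4],
[-2.4, 0.4, -4.0, -0.012, -0.008, 0.002, 0.4],
[-2.4, 0.4, -4.0, -0.012, -0.009, 0.001, 0.4],
[-2.4, 0.4, -4.0, -0.011, -0.01, 0.001, 0.4],
[-2.4, 0.4, -4.0, -0.01, -0.011, 0.0, 0.4],
[-2.4, 0.4, -4.0, -0.009, -0.011, 0.0, 0.4]]
```

>>> send_rows(
  steps=[
    [-2.4,0.4,-4,-0.014,-0.003,0.004,0.4],
    [-2.4,0.4,-4,-0.014,-0.004,0.003,0.4],
    [-2.4,0.4,-4,-0.013,-0.005,0.003,0.4],
    [-2.4,0.4,-4,-0.013,-0.006,0.003,0.4],
    [-2.4,0.4,-4,-0.013,-0.007,0.002,0.4],
    [-2.4,0.4,-4,-0.012,-0.008,0.002,0.4],
    [-2.4,0.4,-4,-0.012,-0.009,0.001,0.4],
    [-2.4,0.4,-4,-0.011,-0.01,0.001,0.4],
    [-2.4,0.4,-4,-0.01,-0.011,0,0.4],
    [-2.4,0.4,-4,-0.009,-0.011,0,0.4],
  ],
)

```text
time: 11.5
ee_pos: [0.5597, -0.1253, 0.358]
eef_rot: [-0.111, 0.957, 0.032, 0.266]
ft_force: [0.0, -0.4, 0.5]
width: 0.0263
```

```bash
python3 - <<'E'
from mill import *
st();M=(.5615,-.1272)
A=pose(M,10.8,.06,.27,30);B=pose(M,10.8,.06,.10,30)
rows(lin(A,10)+lin(B,10,A),.4)
E
```

```text
t 11.5 tcp [ 0.5597 -0.1253  0.358 ] tip [ 0.5683 -0.1233  0.3435] x [-0.833 -0.195 -0.517] z [ 0.503  0.12  -0.856] F [ 0.  -0.4  0.5] w 0.0263 q [ 0.28 -0.14  0.01  1.83 -0.31  0.99  2.2 ]
[[0.1, 0.1, 0.2, 0.01, 0.0, 0.003, 0.4],
[0.1, 0.1, 0.2, 0.01, 0.0, 0.003, 0.4],
[0.1, 0.1, 0.2, 0.01, 0.0, 0.003, 0.4],
[0.1, 0.1, 0.2, 0.01, 0.0, 0.003, 0.4],
[0.1, 0.1, 0.2, 0.01, 0.0, 0.003, 0.4],
[0.1, 0.1, 0.2, 0.01, 0.0, 0.003, 0.4],
[0.1, 0.1, 0.2, 0.01, 0.0, 0.003, 0.4],
[0.1, 0.1, 0.2, 0.009, 0.0, 0.003, 0.4],
[0.1, 0.1, 0.2, 0.009, 0.0, 0.003, 0.4],
[0.1, 0.1, 0.2, 0.009, 0.0, 0.003, 0.4],
[0.0, 0.0, 0.0, 0.009, 0.0, 0.015, 0.4],
[0.0, 0.0, 0.0, 0.009, 0.0, 0.015, 0.4],
[0.0, 0.0, 0.0, 0.008, 0.0, 0.015, 0.4],
[0.0, 0.0, 0.0, 0.008, 0.0, 0.015, 0.4],
[0.0, 0.0, 0.0, 0.009, 0.0, 0.015, 0.4],
[0.0, 0.0, 0.0, 0.009, 0.0, 0.015, 0.4],
[0.0, 0.0, 0.0, 0.009, 0.0, 0.015, 0.4],
[0.0, 0.0, 0.0, 0.008, 0.0, 0.015, 0.4],
[0.0, 0.0, 0.0, 0.008, 0.0, 0.015, 0.4],
[0.0, 0.0, 0.0, 0.009, 0.0, 0.015, 0.4]]
```

>>> send_rows(
  steps=[
    [0.1,0.1,0.2,0.01,0,0.002,0.4],
    [0.1,0.1,0.2,0.01,0,0.003,0.4],
    [0.1,0.1,0.2,0.01,0,0.003,0.4],
    [0.1,0.1,0.2,0.01,0,0.003,0.4],
    [0.1,0.1,0.2,0.01,0,0.003,0.4],
    [0.1,0.1,0.2,0.01,0,0.003,0.4],
    [0.1,0.1,0.2,0.01,0,0.003,0.4],
    [0.1,0.1,0.2,0.009,0,0.003,0.4],
    [0.1,0.1,0.2,0.009,0,0.003,0.4],
    [0,0,0,0,0,0,0.4],
  ],
)

```text
time: 12.5
ee_pos: [0.493, -0.1385, 0.2844]
eef_rot: [-0.091, 0.961, 0.029, 0.259]
ft_force: [-0.5, -0.1, -0.6]
width: 0.026
```

```bash
python3 - <<'E'
from mill import *
st();M=(.5615,-.1272)
rows(lin(pose(M,10.8,.06,.06,30),10),.4)
E
```

```text
t 12.5 tcp [ 0.493  -0.1385  0.2844] tip [ 0.5014 -0.1368  0.2697] x [-0.849 -0.16  -0.503] z [ 0.493  0.102 -0.864] F [-0.5 -0.1 -0.6] w 0.026 q [ 0.31 -0.24  0.04  2.06 -0.34  0.9   2.27]
[[0.0, 0.0, 0.0, 0.01, 0.0, 0.018, 0.4],
[0.0, 0.0, 0.0, 0.01, 0.0, 0.018, 0.4],
[0.0, 0.0, 0.0, 0.01, 0.0, 0.018, 0.4],
[0.0, 0.0, 0.0, 0.01, 0.0, 0.018, 0.4],
[0.0, 0.0, 0.0, 0.01, 0.0, 0.018, 0.4],
[0.0, 0.0, 0.0, 0.01, 0.0, 0.018, 0.4],
[0.0, 0.0, 0.0, 0.01, 0.0, 0.018, 0.4],
[0.0, 0.0, 0.0, 0.01, 0.0, 0.018, 0.4],
[0.0, 0.0, 0.0, 0.01, 0.0, 0.018, 0.4],
[0.0, 0.0, 0.0, 0.01, 0.0, 0.018, 0.4]]
```

>>> send_rows(
  steps=[
    [0,0,0,0.01,0,0.018,0.4],
    [0,0,0,0.01,0,0.018,0.4],
    [0,0,0,0.01,0,0.018,0.4],
    [0,0,0,0.01,0,0.018,0.4],
    [0,0,0,0.01,0,0.018,0.4],
    [0,0,0,0.01,0,0.018,0.4],
    [0,0,0,0.01,0,0.018,0.4],
    [0,0,0,0.005,0,0.009,0.4],
    [0,0,0,0,0,0,0.4],
    [0,0,0,0,0,0,0.4],
  ],
)

```text
time: 13.5
ee_pos: [0.5002, -0.1379, 0.1291]
eef_rot: [-0.091, 0.96, 0.027, 0.263]
ft_force: [-0.1, 0.3, -0.1]
width: 0.0263
```

```bash
python3 - <<'E'
from mill import *
st();c,im=locate('m6',(.56,-.125));print(bayrel(c));cv2.imwrite('pics/m6.png',cv2.resize(im[140:300,290:490],None,fx=4,fy=3.7))
M=(.5615,-.1272)
rows(lin(pose(M,10.8,.06,.012,30),10),.4)
E
```

```text
t 13.5 tcp [ 0.5002 -0.1379  0.1291] tip [ 0.5087 -0.1362  0.1144] x [-0.846 -0.161 -0.509] z [ 0.499  0.099 -0.861] F [-0.1  0.3 -0.1] w 0.0263 q [ 0.26 -0.06  0.09  2.26 -0.53  0.54  2.52]
mill head 321 [ 0.5611 -0.1272  0.2208] size [0.0376 0.0384 0.0207] knob 41 [ 0.5621 -0.1279  0.2405]
bay-rel x -108.5 y -0.9 mm
[[0.0, 0.1, 0.0, 0.006, 0.0, 0.009, 0.4],
[0.0, 0.1, 0.0, 0.006, 0.0, 0.009, 0.4],
[0.0, 0.1, 0.0, 0.006, 0.0, 0.009, 0.4],
[0.0, 0.1, 0.0, 0.006, 0.0, 0.009, 0.4],
[0.0, 0.1, 0.0, 0.006, 0.0, 0.009, 0.4],
[0.0, 0.1, 0.0, 0.006, 0.0, 0.009, 0.4],
[0.0, 0.1, 0.0, 0.006, 0.0, 0.009, 0.4],
[0.0, 0.1, 0.0, 0.006, 0.0, 0.009, 0.4],
[0.0, 0.1, 0.0, 0.006, 0.0, 0.009, 0.4],
[0.0, 0.1, 0.0, 0.006, 0.0, 0.009, 0.4]]
```

View pics/m6.png

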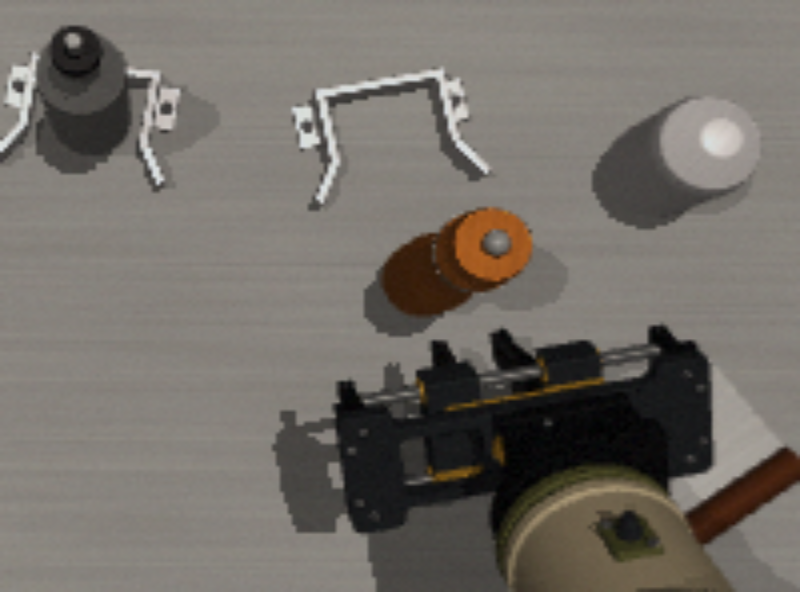

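```bash
python3 - <<'E'
from mill import *
M=(.5618,-.1275)
A=pose(M,0,.055,.055,31)
rows(lin(A,10),.4)
E
```

```text
[[0.6, 0.0, 0.9, 0.003, 0.001, 0.005, 0.4],
[0.6, 0.0, 0.9, 0.003, 0.001, 0.005, 0.4],
[0.6, 0.0, 0.9, 0.003, 0.001, 0.005, 0.4],
[0.6, 0.0, 0.9, 0.003, 0.001, 0.005, 0.4],
[0.6, 0.0, 0.9, 0.003, 0.001, 0.005, 0.4],
[0.6, 0.0, 0.9, 0.003, 0.001, 0.005, 0.4],
[0.6, 0.0, 0.9, 0.003, 0.001, 0.005, 0.4],
[0.6, 0.0, 0.9, 0.003, 0.001, 0.005, 0.4],
[0.6, 0.0, 0.9, 0.003, 0.001, 0.005, 0.4],
[0.6, 0.0, 0.9, 0.003, 0.001, 0.005, 0.4]]
```

The mill hasn't moved. Joint 7 is near its limit of 2.6, so I'll turn the hand to heading 0° while lowering. The V-cradle still spans the push direction at that angle.

>>> send_rows(
  steps=[
    [0.6,0,1,0.003,0.001,0.005,0.4],
    [0.6,0,1,0.003,0.001,0.005,0.4],
    [0.6,0,1,0.003,0.001,0.005,0.4],
    [0.6,0,1,0.003,0.001,0.005,0.4],
    [0.6,0,1,0.003,0.001,0.005,0.4],
    [0.6,0,1,0.003,0.001,0.005,0.4],
    [0.6,0,1,0.003,0.001,0.005,0.4],
    [0.6,0,1,0.003,0.001,0.005,0.4],
    [0.6,0,1,0.003,0.001,0.005,0.4],
    [0.6,0,0.9,0.003,0.001,0.005,0.4],
  ],
)

```text
time: 14.55
ee_pos: [0.502, -0.1272, 0.0725]
eef_rot: [0.014, 0.963, -0.004, 0.269]
ft_force: [-0.2, 0.1, 0.6]
width: 0.0261
```

```bash
python3 - <<'E'
from mill import *
st();M=(.5618,-.1275)
rows(lin(pose(M,0,.05,.012,31),10),.4)
E
```

```text
t 14.55 tcp [ 0.502  -0.1272  0.0725] tip [ 0.5109 -0.1274  0.0579] x [-0.855  0.025 -0.519] z [ 0.518 -0.015 -0.855] F [-0.2  0.1  0.6] w 0.0261 q [ 0.22  0.01  0.01  2.36 -0.4   0.26  2.12]
[[-0.1, 0.0, -0.1, 0.002, 0.0, 0.004, 0.4],
[-0.1, 0.0, -0.1, 0.002, 0.0, 0.004, 0.4],
[-0.1, 0.0, -0.1, 0.002, 0.0, 0.004, 0.4],
[-0.1, 0.0, -0.1, 0.002, 0.0, 0.004, 0.4],
[-0.1, 0.0, -0.1, 0.002, 0.0, 0.004, 0.4],
[-0.1, 0.0, -0.1, 0.002, 0.0, 0.004, 0.4],
[-0.1, 0.0, -0.1, 0.002, 0.0, 0.004, 0.4],
[-0.1, 0.0, -0.1, 0.002, 0.0, 0.004, 0.4],
[-0.1, 0.0, -0.1, 0.002, 0.0, 0.004, 0.4],
[-0.1, 0.0, -0.1, 0.002, 0.0, 0.004, 0.4]]
```

```bash
python3 - <<'E'
from mill import *
M=(.5618,-.1275)
A=pose(M,2,.043,.05,27)
rows(lin(A,4)+lin(pose(M,2,.041,.014,27),6,A),.4)
E
```

```text
[[-0.4, 1.1, -0.8, -0.001, 0.0, 0.003, 0.4],
[-0.4, 1.1, -0.8, -0.001, 0.0, 0.003, 0.4],
[-0.4, 1.1, -0.8, -0.001, -0.001, 0.003, 0.4],
[-0.4, 1.1, -0.8, -0.001, -0.001, 0.003, 0.4],
[0.0, 0.0, 0.0, 0.002, 0.0, 0.005, 0.4],
[0.0, 0.0, 0.0, 0.002, 0.0, 0.005, 0.4],
[0.0, 0.0, 0.0, 0.002, 0.0, 0.005, 0.4],
[0.0, 0.0, 0.0, 0.002, 0.0, 0.005, 0.4],
[0.0, 0.0, 0.0, 0.002, 0.0, 0.005, 0.4],
[0.0, 0.0, 0.0, 0.002, 0.0, 0.005, 0.4]]
```

>>> send_rows(
  steps=[
    [-0.4,1.1,-0.8,-0.001,0,0.003,0.4],
    [-0.4,1.1,-0.8,-0.001,0,0.003,0.4],
    [-0.4,1.1,-0.8,-0.001,-0.0005,0.003,0.4],
    [-0.4,1.1,-0.8,-0.001,-0.0005,0.003,0.4],
    [0,0,0,0.002,0,0.005,0.4],
    [0,0,0,0.002,0,0.005,0.4],
    [0,0,0,0.002,0,0.005,0.4],
    [0,0,0,0.002,0,0.004,0.4],
    [0,0,0,0,0,0,0.4],
    [0,0,0,0,0,0,0.4],
  ],
)

```text
time: 15.55
ee_pos: [0.5139, -0.1281, 0.0407]
eef_rot: [-0.019, 0.973, 0.003, 0.229]
ft_force: [0.2, -1.1, 0.0]
width: 0.026
```

```bash
python3 - <<'E'
from mill import *
st();M=(.5618,-.1275)
c,im=locate('m7',(.56,-.125));print(bayrel(c));cv2.imwrite('pics/m7.png',cv2.resize(im[140:300,290:490],None,fx=4,fy=3.7))
rows(lin(pose(M,2,.04,.014,27),5),.4)
im=camera('side')[0];cv2.imwrite('pics/s7.png',cv2.resize(im[80:260,250:510],None,fx=3,fy=3))
E
```

```text
t 15.55 tcp [ 0.5139 -0.1281  0.0407] tip [ 0.5215 -0.1278  0.0255] x [-0.894 -0.035 -0.446] z [ 0.445  0.015 -0.895] F [ 0.2 -1.1  0. ] w 0.026 q [ 0.23  0.13  0.    2.28 -0.39  0.31  2.19]
mill head 321 [ 0.5611 -0.1273  0.2211] size [0.0375 0.0385 0.0194] knob 39 [ 0.562  -0.1278  0.2406]
bay-rel x -108.5 y -1.0 mm
[[0.0, -0.1, 0.0, 0.001, 0.0, 0.002, 0.4],
[0.0, -0.1, 0.0, 0.001, 0.0, 0.002, 0.4],
[0.0, -0.1, 0.0, 0.001, 0.0, 0.002, 0.4],
[0.0, -0.1, 0.0, 0.001, 0.0, 0.002, 0.4],
[0.0, -0.1, 0.0, 0.001, 0.0, 0.002, 0.4]]
```

View pics/m7.png

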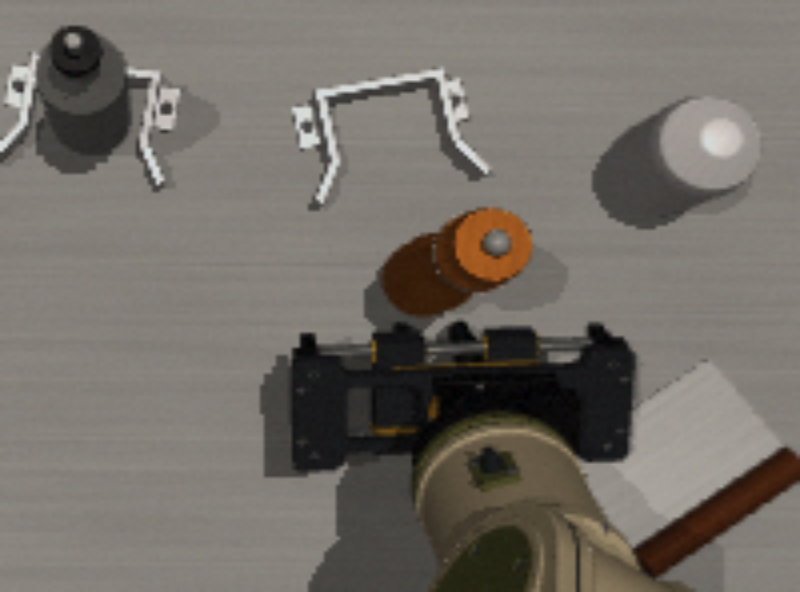

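View pics/s7.png

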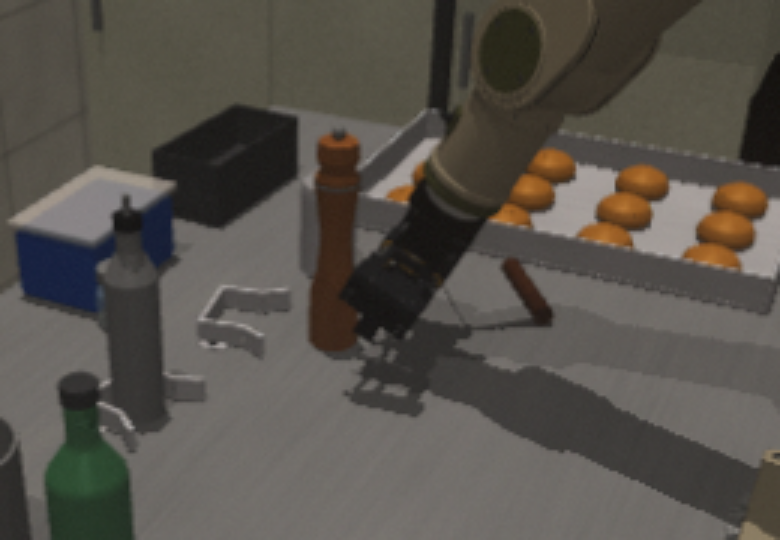

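The side view shows the mill upright with the fingertips just behind its foot and the hand clear of the waist. Next I lower the last 11 mm.

>>> send_rows(
  steps=[
    [0,0,0,0.001,0,0.002,0.4],
    [0,0,0,0.001,0,0.003,0.4],
    [0,0,0,0.001,0,0.003,0.4],
    [0,0,0,0.001,0,0.003,0.4],
    [0,0,0,0,0,0,0.4],
    [0,0,0,0,0,0,0.4],
    [0,0,0,0,0,0,0.4],
    [0,0,0,0,0,0,0.4],
    [0,0,0,0,0,0,0.4],
    [0,0,0,0,0,0,0.4],
  ],
)

```text
time: 16.65
ee_pos: [0.5159, -0.1282, 0.029]
eef_rot: [-0.019, 0.973, 0.003, 0.23]
ft_force: [-0.4, 0.4, 0.3]
width: 0.0264
```

```bash
python3 - <<'E'
from mill import *
st();M=np.array((.5618,-.1275))
A=pose(M,3,.030,.014,27)
rows(lin(A,3)+lin(pose(M+.042*D2,6,.030,.014,27),7,A),.4)
E
```

```text
t 16.65 tcp [ 0.5159 -0.1282  0.029 ] tip [ 0.5235 -0.1279  0.0138] x [-0.894 -0.035 -0.447] z [ 0.447  0.015 -0.894] F [-0.4  0.4  0.3] w 0.0264 q [ 0.24  0.15 -0.01  2.28 -0.43  0.28  2.23]
[[-0.2, -0.1, -0.2, -0.002, -0.001, 0.001, 0.4],
[-0.2, -0.1, -0.2, -0.002, -0.001, 0.001, 0.4],
[-0.2, -0.1, -0.2, -0.002, -0.001, 0.001, 0.4],
[-0.2, 0.0, -0.4, -0.005, 0.001, 0.003, 0.4],
[-0.2, 0.0, -0.4, -0.005, 0.0, 0.003, 0.4],
[-0.2, 0.0, -0.4, -0.005, 0.0, 0.003, 0.4],
[-0.2, 0.0, -0.4, -0.005, 0.0, 0.003, 0.4],
[-0.2, 0.0, -0.4, -0.005, 0.0, 0.003, 0.4],
[-0.2, 0.0, -0.4, -0.005, 0.0, 0.003, 0.4],
[-0.2, 0.0, -0.4, -0.005, 0.0, 0.003, 0.4]]
```

>>> send_rows(
  steps=[
    [-0.2,0,-0.2,-0.002,-0.001,0.001,0.4],
    [-0.2,0,-0.2,-0.002,-0.001,0.001,0.4],
    [-0.2,0,-0.2,-0.003,-0.0005,0.0015,0.4],
    [-0.2,0,-0.4,-0.0045,0.0005,0.0023,0.4],
    [-0.2,0,-0.4,-0.005,0.0003,0.0025,0.4],
    [-0.2,0,-0.4,-0.005,0,0.0025,0.4],
    [-0.2,0,-0.4,-0.005,0,0.0025,0.4],
    [-0.2,0,-0.4,-0.005,0,0.0025,0.4],
    [-0.2,0,-0.4,-0.005,0,0.0025,0.4],
    [-0.2,0,-0.4,-0.005,0,0.0025,0.4],
  ],
)

```text
time: 17.65
ee_pos: [0.565, -0.1269, 0.0285]
eef_rot: [-0.054, 0.972, 0.014, 0.228]
ft_force: [-5.7, -0.9, 3.4]
width: 0.0256
```

```bash
python3 - <<'E'
from mill import *
st();s=read_state()
c,im=locate('m8',(.60,-.12));print(bayrel(c));tip=np.array(s['ee_pos'])+tip_extent*Ro.from_quat(s['eef_rot']).as_matrix()[:,2]
v=c+[.0007,-.0004]-tip[:2];print(np.hypot(*v),np.degrees(np.arctan2(v[1],v[0])));cv2.imwrite('pics/m8.png',cv2.resize(im[140:300,290:490],None,fx=4,fy=3.7))
E
```

```text
t 17.65 tcp [ 0.565  -0.1269  0.0285] tip [ 0.5725 -0.1261  0.0133] x [-0.89  -0.099 -0.446] z [ 0.443  0.052 -0.895] F [-5.7 -0.9  3.4] w 0.0256 q [ 0.27  0.25 -0.04  2.16 -0.45  0.33  2.31]
mill head 313 [ 0.6002 -0.122   0.2213] size [0.037  0.0386 0.0195] knob 35 [ 0.6014 -0.1228  0.241 ]
bay-rel x -69.1 y -3.1 mm
0.02862171072953609 7.368049676561833
```

View pics/m8.png

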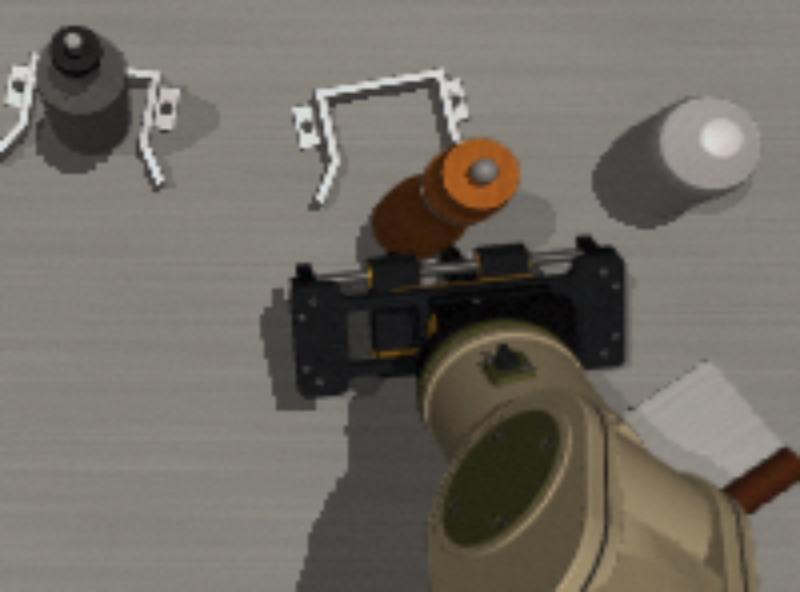

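```bash
python3 - <<'E'
from mill import *
n=np.array([-D2[1],D2[0]])
rows(lin(pose(BO-.022*D2-.0005*n,10.8,.0286,.0135,28),10),.4)
E
```

```text
[[-0.2, -0.1, -0.4, -0.004, 0.0, 0.002, 0.4],
[-0.2, -0.1, -0.4, -0.004, 0.0, 0.002, 0.4],
[-0.2, -0.1, -0.4, -0.004, 0.0, 0.002, 0.4],
[-0.2, -0.1, -0.4, -0.004, 0.0, 0.002, 0.4],
[-0.2, -0.1, -0.4, -0.004, 0.0, 0.002, 0.4],
[-0.2, -0.1, -0.4, -0.004, 0.0, 0.002, 0.4],
[-0.2, -0.1, -0.4, -0.004, 0.0, 0.002, 0.4],
[-0.2, -0.1, -0.4, -0.004, 0.0, 0.002, 0.4],
[-0.2, -0.1, -0.4, -0.004, 0.0, 0.002, 0.4],
[-0.2, -0.1, -0.4, -0.004, 0.0, 0.002, 0.4]]
```

>>> send_rows(
  steps=[
    [-0.2,-0.1,-0.4,-0.004,0,0.002,0.4],
    [-0.2,-0.1,-0.4,-0.004,-0.0003,0.002,0.4],
    [-0.2,-0.1,-0.4,-0.004,-0.0003,0.002,0.4],
    [-0.2,-0.1,-0.4,-0.004,-0.0003,0.002,0.4],
    [-0.2,-0.1,-0.4,-0.004,-0.0003,0.002,0.4],
    [-0.2,-0.1,-0.4,-0.004,-0.0003,0.002,0.4],
    [-0.2,-0.1,-0.4,-0.004,0,0.002,0.4],
    [-0.2,-0.1,-0.4,-0.004,0,0.002,0.4],
    [-0.2,-0.1,-0.4,-0.003,0,0.0015,0.4],
    [0,0,0,-0.001,0,0.0005,0.4],
  ],
)

```text
time: 18.7
ee_pos: [0.6092, -0.1219, 0.0284]
eef_rot: [-0.092, 0.967, 0.024, 0.236]
ft_force: [-3.2, -0.9, 1.5]
width: 0.0262
```

```bash
python3 - <<'E'
from mill import *
st();s=read_state()
c,im=locate('m9',(.645,-.11));print(bayrel(c+[.0007,-.0004]));R=Ro.from_quat(s['eef_rot']).as_matrix();tip=np.array(s['ee_pos'])+tip_extent*R[:,2]
v=c+[.0007,-.0004]-tip[:2];print(np.hypot(*v),np.degrees(np.arctan2(v[1],v[0])));cv2.imwrite('pics/m9.png',cv2.resize(im[140:300,290:490],None,fx=4,fy=3.7))
print('head',np.degrees(np.arctan2(-R[1,0],-R[0,0])))
rows(lin(pose(BO,10.8,.0286,.0135,28),10),.4)
E
```

```text
t 18.7 tcp [ 0.6092 -0.1219  0.0284] tip [ 0.6169 -0.1204  0.0133] x [-0.872 -0.166 -0.461] z [ 0.453  0.089 -0.887] F [-3.2 -0.9  1.5] w 0.0262 q [ 0.31  0.33 -0.09  2.05 -0.48  0.35  2.41]
mill head 310 [ 0.6443 -0.114   0.2218] size [0.0369 0.0381 0.0195] knob 37 [ 0.6453 -0.1146  0.241 ]
bay-rel x -23.6 y -4.0 mm
0.028769155792731628 12.111551355952049
head 10.77690386640982
[[0.0, -0.1, 0.0, -0.002, 0.0, 0.001, 0.4],
[0.0, -0.1, 0.0, -0.002, 0.0, 0.001, 0.4],
[0.0, -0.1, 0.0, -0.002, 0.0, 0.001, 0.4],
[0.0, -0.1, 0.0, -0.002, 0.0, 0.001, 0.4],
[0.0, -0.1, 0.0, -0.002, 0.0, 0.001, 0.4],
[0.0, -0.1, 0.0, -0.002, 0.0, 0.001, 0.4],
[0.0, -0.1, 0.0, -0.002, 0.0, 0.001, 0.4],
[0.0, -0.1, 0.0, -0.002, 0.0, 0.001, 0.4],
[0.0, -0.1, 0.0, -0.002, 0.0, 0.001, 0.4],
[0.0, -0.1, 0.0, -0.002, 0.0, 0.001, 0.4]]
```

View pics/m9.png

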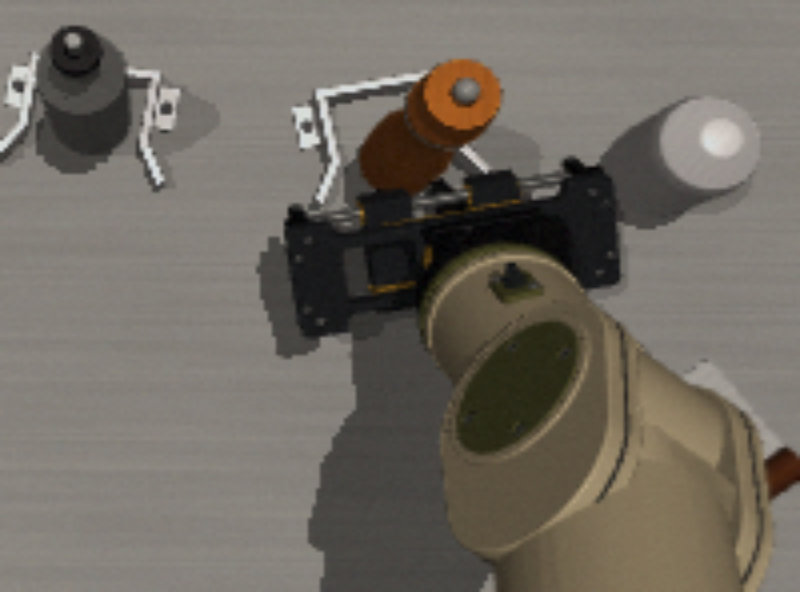

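The mill is in the straight section, 23.6 mm short of the stop and 4 mm right of centre. Before going on, I check the clearance between the hand's right end and the shaker.

```bash
python3 - <<'E'
from mill import *
from scipy.optimize import least_squares
W,im=cloud('top0');k=W[155:205,440:490].reshape(-1,3)
t=k[(k[:,2]>.05)];print(t.min(0),t.max(0),np.median(t,0))
hi=k[k[:,2]>.1];c=(hi[:,:2].min(0)+hi[:,:2].max(0))/2;print(c,bayrel(c))
s=read_state();R=Ro.from_quat(s['eef_rot']).as_matrix();p=np.array(s['ee_pos'])
for y in(-.095,):
  for x in(-.0375,.0375):
    for z in(-.053,-.12):
      q=p+R@[x,y,z];print(q.round(3),bayrel(q[:2]))
E
```

```text
[ 0.60632416 -0.30919196  0.05004622] [ 0.67112308 -0.24725726  0.13228752] [ 0.63363931 -0.26960042  0.11322709]
[ 0.63878806 -0.2790264 ] bay-rel x -60.6 y -164.6 mm
[ 0.636 -0.214  0.093] bay-rel x -51.3 y -99.8 mm
[ 0.606 -0.22   0.152] bay-rel x -82.2 y -100.0 mm
[ 0.57  -0.226  0.058] bay-rel x -117.8 y -99.8 mm
[ 0.54  -0.232  0.117] bay-rel x -148.7 y -100.0 mm
```

>>> send_rows(
  steps=[
    [0,0,0,-0.002,0.0004,0.001,0.4],
    [0,0,0,-0.002,0.0004,0.001,0.4],
    [0,0,0,-0.002,0.0004,0.001,0.4],
    [0,0,0,-0.002,0.0004,0.001,0.4],
    [0,0,0,-0.002,0.0004,0.001,0.4],
    [0,0,0,-0.002,0.0004,0.001,0.4],
    [0,0,0,-0.002,0.0004,0.001,0.4],
    [0,0,0,-0.002,0.0004,0.001,0.4],
    [0,0,0,-0.0015,0.0004,0.0008,0.4],
    [0,0,0,-0.001,0.0002,0.0005,0.4],
  ],
)

```text
time: 19.75
ee_pos: [0.6302, -0.1136, 0.0285]
eef_rot: [-0.091, 0.967, 0.024, 0.236]
ft_force: [-2.2, -0.7, -0.7]
width: 0.026
```

```bash
cat > chk.py <<'E'
from mill import *
import sys
st();s=read_state()
c,im=locate(sys.argv[1],(.667,-.106));print(bayrel(c+[.0007,-.0004]));R=Ro.from_quat(s['eef_rot']).as_matrix();tip=np.array(s['ee_pos'])+tip_extent*R[:,2];print('tip',bayrel(tip[:2]))
cv2.imwrite('pics/%s.png'%sys.argv[1],cv2.resize(im[140:300,290:490],None,fx=4,fy=3.7))
E
python3 chk.py m10
```

```text
t 19.75 tcp [ 0.6302 -0.1136  0.0285] tip [ 0.6379 -0.1121  0.0134] x [-0.872 -0.165 -0.461] z [ 0.452  0.089 -0.888] F [-2.2 -0.7 -0.7] w 0.026 q [ 0.26  0.36 -0.07  2.01 -0.46  0.36  2.36]
mill head 305 [ 0.6654 -0.106   0.2216] size [0.0372 0.0382 0.0199] knob 39 [ 0.6663 -0.1067  0.2404]
bay-rel x -1.4 y -0.1 mm
tip bay-rel x -30.2 y -0.4 mm
```

>>> send_rows(
  steps=[
    [0,0,0,-0.001,0,0.0005,0.4],
    [0,0,0,-0.001,0,0.0005,0.4],
    [0,0,0,-0.001,0,0.0005,0.4],
    [0,0,0,-0.001,0,0.0005,0.4],
    [0,0,0,-0.001,0,0.0005,0.4],
    [0,0,0,-0.001,0,0.0005,0.4],
    [0,0,0,-0.001,0,0.0005,0.4],
    [0,0,0,-0.001,0,0.0005,0.4],
    [0,0,0,-0.001,0,0.0005,0.4],
    [0,0,0,-0.001,0,0.0005,0.4],
  ],
)

```text
time: 20.8
ee_pos: [0.632, -0.1135, 0.0273]
eef_rot: [-0.09, 0.969, 0.026, 0.229]
ft_force: [-15.2, 0.4, 11.8]
width: 0.026
```

```bash
python3 chk.py m11
```

```text
t 20.8 tcp [ 0.632  -0.1135  0.0273] tip [ 0.6394 -0.112   0.0121] x [-0.879 -0.163 -0.448] z [ 0.438  0.091 -0.894] F [-15.2   0.4  11.8] w 0.026 q [ 0.24  0.37 -0.05  2.   -0.44  0.38  2.33]
mill head 314 [ 0.6658 -0.1052  0.2212] size [0.0376 0.0367 0.0195] knob 36 [ 0.6666 -0.1064  0.2409]
bay-rel x -0.9 y 0.6 mm
tip bay-rel x -28.7 y -0.6 mm
```

The force rose to 15 N and forward motion stopped, so the foot is against the stop wall and the image agrees (-0.9 mm). Next I back straight out.

>>> send_rows(
  steps=[
    [0,0,0,0.002,0,-0.001,0.4],
    [0,0,0,0.003,0,-0.0015,0.4],
    [0,0,0,0.005,0,-0.0025,0.4],
    [0,0,0,0.006,0,-0.003,0.4],
    [0,0,0,0.007,0,-0.005,0.4],
    [0,0,0,0.007,0,-0.005,0.4],
    [0,0,0,0.006,0,-0.006,0.4],
    [0,0,0,0.006,0,-0.006,0.4],
    [0,0,0,0.004,0,-0.006,0.4],
    [0,0,0,0,0,0,0.4],
  ],
)

```text
time: 21.85
ee_pos: [0.5717, -0.1252, 0.0411]
eef_rot: [-0.09, 0.969, 0.026, 0.23]
ft_force: [0.2, 0.9, -0.4]
width: 0.0261
```

```bash
python3 chk.py m12; python3 - <<'E'
from mill import *
im=camera('side')[0];cv2.imwrite('pics/s12.png',cv2.resize(im[80:260,230:490],None,fx=3,fy=3))
E
```

```text
t 21.85 tcp [ 0.5717 -0.1252  0.0411] tip [ 0.5791 -0.1236  0.0259] x [-0.878 -0.163 -0.45 ] z [ 0.441  0.091 -0.893] F [ 0.2  0.9 -0.4] w 0.0261 q [ 0.33  0.25 -0.09  2.12 -0.49  0.39  2.43]
mill head 318 [ 0.666  -0.1058  0.2213] size [0.0377 0.0378 0.0202] knob 36 [ 0.6666 -0.1064  0.2409]
bay-rel x -0.8 y 0.0 mm
tip bay-rel x -90.1 y -0.7 mm
```

View pics/m12.png

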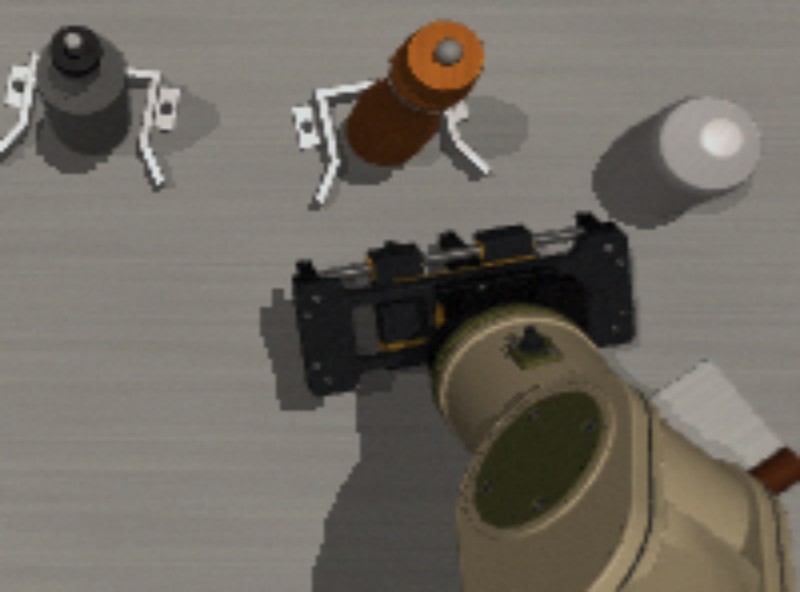

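View pics/s12.png

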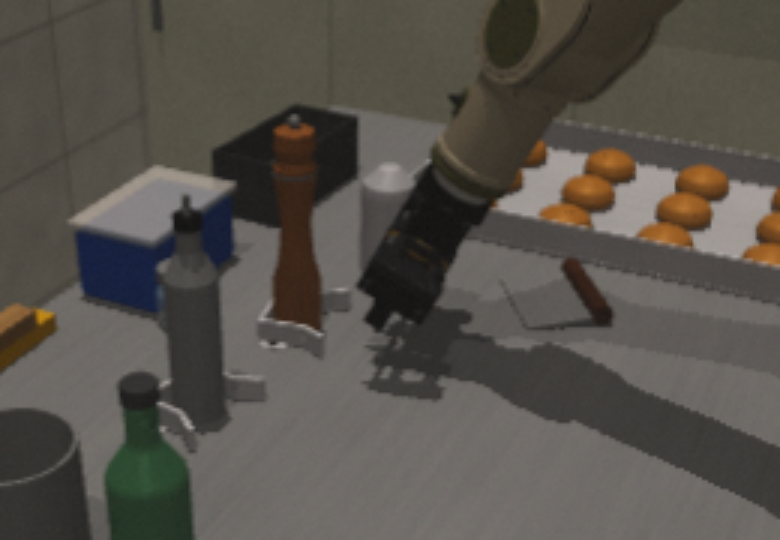

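The mill stands upright against the stop and the arm is clear. I compare the other objects with the first picture, then hand in.

```bash
python3 - <<'E'
from mill import *
a=np.load('top0.npz')['im'].astype(int);b=np.load('m12.npz')['im'].astype(int)
D=np.abs(a-b).max(2)
for n,(u0,u1,v0,v1) in dict(bottle=(285,338,142,192),oil=(178,228,195,235),shaker=(448,485,160,200),pitcher=(175,235,132,188),jar=(355,380,112,140),brush=(150,238,258,290),scraper=(450,495,235,275),tray=(505,640,165,300)).items():
    print(n,'changed px',(D[v0:v1,u0:u1]>40).sum())
from bench import close_job
print(close_job())
E
```

```text
bottle changed px 0
oil changed px 0
shaker changed px 0
pitcher changed px 0
jar changed px 0
brush changed px 0
scraper changed px 453
tray changed px 0
the job is handed in; nothing more can be done
None
```

The mill is parked upright in the empty bay against its stop wall. I handed the job in at about 22 s of the 56 s allowed.

I pushed it with the two fingertips as a V-shaped cradle (gap 26 mm, less than the 52 mm foot), 13–18 mm above the table. The first push took it sideways onto the bay's axis. I then moved the hand up and round to the robot side, pushed it in along the bay's x, and backed straight out.

**Last checks:**
- **Mill position:** it measures 0.8 mm short of the bay's origin and 0.0 mm off centre, within the 2 mm calibration error. Pushing on gave 15 N and the mill moved only about 0.5 mm more, so I take it to be against the stop.
- **Upright and left alone:** knob and head line up to about 1 mm. The mill did not move when the fingers left, and the tips are about 60 mm from the foot with no contact force.
- **Other objects:** the bottle, oil, shaker, pitcher, jar, brush and tray show no pixel change from the first picture.
- **Check that disagreed:** the scraper's area shows 453 changed pixels. I put this down to the arm hanging above it in the last picture. Its visible corner is where it was in the earlier views, but the rest was hidden and not checked.

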